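Shake nuts out over an inspection tray

ROBOT

A 6-joint arm with a two-finger parallel gripper is mounted at the origin on the work surface. World frame = base frame: x ahead of the robot, y to its left, z up, the work surface at z = 0. Lengths are in m, angles in rad, forces in N, time in s.
With the tool pointing down it reaches from about 0.3 to 0.875 m from the base axis. Payload 6.4 kg.
Tool frame: the origin (TCP) lies at the very end of the fingers, on their centre line; the grasp point (between the pads) lies arm.tcp_to_grasp behind it (arm.tcp_to_grasp is the distance from the TCP to the grasp point, in m); z points along the fingers, y is the line along which they close (so a half turn about z gives the same grasp; the last joint's range is limited). The gripper opens to 88 mm and grips with 3 to 60 N. Pads are 18 mm wide; open, the fingers measure 123 mm over their backs; the gripper's body (75 mm by 187 mm) begins 45 mm behind the grasp point.
Start: joints at [0.922, 0.181, 1.607, -0, 1.354, -0.206], TCP at [0.246, 0.52, 0.199] pointing down, gripper open.
Joint ranges: [-2.99, 2.99], [-0.89, 2.07], [0.3, 2.58], [-1.14, 4.28], [0, 2.63], [-3.12, 3.12]. Speed limits (rad/s): [2.57, 2.57, 3.01, 3.14, 3.14, 3.14].

INTERFACE

Orientations are given as a rotation vector (axis times angle).
In Python, from bench import arm gives the robot as it stands. The module is installed in compiled form; this text tells all that it offers.
- The arm moves only by the tool jog_arm, never from a script. Its argument "deltas" is a list of rows, each an object with "travel": the shift along the world's x, y, z in cm, a list of three; "delta_rot": the turn, a rotation vector about the world's x, y, z in rad, a list of three; "fingers": the finger opening in cm, from 0 to 8.81. In form: [{"travel": [tx, ty, tz], "delta_rot": [wx, wy, wz], "fingers": fingers}, ...]. A call has exactly 5 rows; each row shifts and turns the commanded pose from where the row before left it; what a row does not reach is not made up. A row lasts 1/8 s, in which the tool goes at most 62.5 mm and 10.7 degrees, less where a joint would pass 70% of its speed; a pose out of reach is approached as far as the arm can. A call with a gripper value outside its range is refused whole. The fingers move at their own pace and stop on an object; "squeeze" is the grip in N (left out, the last holds). Time passes only in rows, so rows that do not move let the fingers close, or fill a call up. It gives the time, the measured TCP pose, the force, the opening and the grip force at its end, in the units of the state.
- arm.state(): the state, without advancing time (a new reading comes with each control period).
- arm.camera(name): name is "side" or "top" or "wrist"; returns the picture (420x560x3 uint8, red, green, blue); there is no depth.
- arm.get_calibration(name): a dict with "fx", "fy", "cx", "cy" (pixels), "distortion" ([k1, k2, p1, p2, k3] as OpenCV has them; the pictures are not rectified), "origin" and "orientation" of the camera in the world. Camera axes: x right, y down, z forward; pixel columns grow to the right and rows downward; lengths in m; the calibration is good to about 2 mm. A picture is of the moment at which its call begins: read the wrist's pose just before it. get_calibration takes no time and is no camera call; for the wrist camera it gives the pose at the moment of the call.
- arm.job_done(): hands the job in; it is judged then, once.
The state is a dict: "t": time; "joints": joint angles; "qvel": joint speeds; "joint_efforts": joint torques, N m; "tool_pos": TCP position; "orientation": TCP orientation; "ft_force": force on the tool from outside, world axes, zero at the start; "wrist_torque": the same for the moment, N m; "gripper_width": finger opening in m; "grip_force": force on a finger pad.
Only numpy, scipy, OpenCV 4.12 (cv2) and the standard library are available. Lean on these libraries where they do the work, as an engineer would, in place of code of your own. Each camera call takes 0.05 s, during which the arm holds its last target. There are 200 camera calls.

TASK

Take the shaker of steel nuts out of its stand and shake all eight nuts out over the inspection tray, spread evenly: at least two in each of the three bays and none left in the shaker. Then stand the empty shaker upright in its stand again, set down fully home before you let go of it, not dropped, and leave the other things on the bench where they are.

Things in the scene. Friction and masses are not known exactly. Their poses are not given: they have to be found in the camera images.
- shaker: Shaker: flat frosted whitish box with grey floor and front, 106 (x) x 64 (y) x 34 mm (z), walls 4 mm, with a square black post 28 x 28 mm, 60 mm tall, on the middle of its roof as a handle (overall 94 mm tall; about 0.25 kg empty). Its only opening is a slot in its -x end. Origin: centre of its underside, z up
- mouth (a point): low in the middle of the slot, at (-53, 0, 12) mm in the shaker's frame, same axes. The slot, 46 mm wide and 26 mm high, starts at the inner floor (4 mm up). Tipped slot down by 15 to 25 degrees, nuts stay until shaken to and fro along x, then creep out one or two at a time; steeper, they slide out by themselves. Level, the flow stops
- post (a point): on the axis of the shaker's post, 69 mm above the shaker's underside, a good height to grip (the post reaches from 34 to 94 mm)
- tray: Aluminium inspection tray, fixed to the table, 130 (x) x 280 (y) mm, outer walls 26 mm tall and 4 mm thick, floor 4 mm. Two 20 mm tall, 4 mm thick partitions along x at y = +46 and -46 mm split it into three equal bays in a row along y. Origin: centre of its underside
- bay_left (a point): centre of the floor of the bay on the tray's +y side (bay inside 122 x 88 mm)
- bay_mid (a point): centre of the floor of the middle bay (122 x 88 mm)
- bay_right (a point): centre of the floor of the bay on the tray's -y side (122 x 88 mm)
- stand: Stand of the shaker: dark steel rectangular collar, fixed, outside 128 (x) x 86 (y) mm, 26 mm tall, inside 114 x 72 mm: 4 mm of play each side of the shaker's foot, whose long side lies along the stand's x. Origin: centre of its underside. The shaker starts in it, slot on the -x side, within 0.02 rad of square; the collar then blocks the slot
- stand_seat (a point): centre of the top of the stand's floor (6 mm above the table): the shaker's origin belongs here; axes as the stand's
- nut0: Steel hex nut, 18 mm across flats, 21 mm across corners, 10 mm thick, 15 g; origin at its centre, z along its bore; starts inside the shaker, in two rows of four along x
- nut1: Steel hex nut, 18 mm across flats, 21 mm across corners, 10 mm thick, 15 g; origin at its centre, z along its bore; starts inside the shaker, in two rows of four along x
- nut2: Steel hex nut, 18 mm across flats, 21 mm across corners, 10 mm thick, 15 g; origin at its centre, z along its bore; starts inside the shaker, in two rows of four along x
- nut3: Steel hex nut, 18 mm across flats, 21 mm across corners, 10 mm thick, 15 g; origin at its centre, z along its bore; starts inside the shaker, in two rows of four along x
- nut4: Steel hex nut, 18 mm across flats, 21 mm across corners, 10 mm thick, 15 g; origin at its centre, z along its bore; starts inside the shaker, in two rows of four along x
- nut5: Steel hex nut, 18 mm across flats, 21 mm across corners, 10 mm thick, 15 g; origin at its centre, z along its bore; starts inside the shaker, in two rows of four along x
- nut6: Steel hex nut, 18 mm across flats, 21 mm across corners, 10 mm thick, 15 g; origin at its centre, z along its bore; starts inside the shaker, in two rows of four along x
- nut7: Steel hex nut, 18 mm across flats, 21 mm across corners, 10 mm thick, 15 g; origin at its centre, z along its bore; starts inside the shaker, in two rows of four along x
- screwdriver: Bystander: screwdriver, 190 mm long, lying on the table; origin about its middle, underside
- spool: Bystander: grey spool of 60 mm diameter, 46 mm tall, standing; origin at the centre of its underside
- circuit_board: Bystander: green circuit board 100 x 120 mm with parts up to 35 mm tall; origin at the centre of its underside
- handset: Bystander: white telephone handset, 208 mm long, 52 mm wide, 43 mm tall; origin at the centre of its underside
- jar: Bystander: closed amber jar, 68 mm diameter, 85 mm tall; origin at the centre of its underside
Things that resemble listed ones, but are neither listed nor needed, are in the scene too. What is shaped like the shaker but green or yellow is not meant.

How it is judged:
On the way, in this order (a step that is already met when the one before it is completed fails the run):
1. the shaker is lifted out of its stand (z of shaker in the frame of stand_seat above 0.04 m), for 0.2 s.
2. all eight nuts lie in the tray, at least two in each bay, while the shaker is out of its stand (x of nut0 in the frame of tray between -0.063 and 0.063 m and y of nut0 in the frame of tray between -0.138 and 0.138 m and z of each of nut0, nut1, nut2, nut3, nut4, nut5, nut6, nut7 in the frame of tray below 0.026 m and x of nut1 in the frame of tray between -0.063 and 0.063 m and y of nut1 in the frame of tray between -0.138 and 0.138 m and x of nut2 in the frame of tray between -0.063 and 0.063 m and y of nut2 in the frame of tray between -0.138 and 0.138 m and x of nut3 in the frame of tray between -0.063 and 0.063 m and y of nut3 in the frame of tray between -0.138 and 0.138 m and x of nut4 in the frame of tray between -0.063 and 0.063 m and y of nut4 in the frame of tray between -0.138 and 0.138 m and x of nut5 in the frame of tray between -0.063 and 0.063 m and y of nut5 in the frame of tray between -0.138 and 0.138 m and x of nut6 in the frame of tray between -0.063 and 0.063 m and y of nut6 in the frame of tray between -0.138 and 0.138 m and x of nut7 in the frame of tray between -0.063 and 0.063 m and y of nut7 in the frame of tray between -0.138 and 0.138 m and ((y of any of nut0, nut2, nut4, nut6 in the frame of tray above 0.046 m and y of any of nut1, nut3, nut5, nut7 in the frame of tray above 0.046 m) or (y of any of nut0, nut1, nut4, nut5 in the frame of tray above 0.046 m and y of any of nut2, nut3, nut6, nut7 in the frame of tray above 0.046 m) or (y of any of nut0, nut1, nut2, nut3 in the frame of tray above 0.046 m and y of any of nut4, nut5, nut6, nut7 in the frame of tray above 0.046 m)) and ((y of any of nut0, nut2, nut4, nut6 in the frame of tray below -0.046 m and y of any of nut1, nut3, nut5, nut7 in the frame of tray below -0.046 m) or (y of any of nut0, nut1, nut4, nut5 in the frame of tray below -0.046 m and y of any of nut2, nut3, nut6, nut7 in the frame of tray below -0.046 m) or (y of any of nut0, nut1, nut2, nut3 in the frame of tray below -0.046 m and y of any of nut4, nut5, nut6, nut7 in the frame of tray below -0.046 m)) and (((y of nut0 in the frame of tray between -0.046 and 0.046 m or y of nut2 in the frame of tray between -0.046 and 0.046 m or y of nut4 in the frame of tray between -0.046 and 0.046 m or y of nut6 in the frame of tray between -0.046 and 0.046 m) and (y of nut1 in the frame of tray between -0.046 and 0.046 m or y of nut3 in the frame of tray between -0.046 and 0.046 m or y of nut5 in the frame of tray between -0.046 and 0.046 m or y of nut7 in the frame of tray between -0.046 and 0.046 m)) or ((y of nut0 in the frame of tray between -0.046 and 0.046 m or y of nut1 in the frame of tray between -0.046 and 0.046 m or y of nut4 in the frame of tray between -0.046 and 0.046 m or y of nut5 in the frame of tray between -0.046 and 0.046 m) and (y of nut2 in the frame of tray between -0.046 and 0.046 m or y of nut3 in the frame of tray between -0.046 and 0.046 m or y of nut6 in the frame of tray between -0.046 and 0.046 m or y of nut7 in the frame of tray between -0.046 and 0.046 m)) or ((y of nut0 in the frame of tray between -0.046 and 0.046 m or y of nut1 in the frame of tray between -0.046 and 0.046 m or y of nut2 in the frame of tray between -0.046 and 0.046 m or y of nut3 in the frame of tray between -0.046 and 0.046 m) and (y of nut4 in the frame of tray between -0.046 and 0.046 m or y of nut5 in the frame of tray between -0.046 and 0.046 m or y of nut6 in the frame of tray between -0.046 and 0.046 m or y of nut7 in the frame of tray between -0.046 and 0.046 m))) and z of shaker in the frame of stand_seat above 0.04 m), for 0.2 s.
At the end, for the whole second after the job is handed in: All eight nuts lie at rest inside the tray, below its rim, with at least two in each of the three bays, and the shaker stands released and at rest in its stand: its origin within 7 mm of the seat sideways along each axis and 5 mm in height, upright within 0.08 rad (x of nut0 in the frame of tray between -0.063 and 0.063 m and y of nut0 in the frame of tray between -0.138 and 0.138 m and z of each of nut0, nut1, nut2, nut3, nut4, nut5, nut6, nut7 in the frame of tray below 0.026 m and x of nut1 in the frame of tray between -0.063 and 0.063 m and y of nut1 in the frame of tray between -0.138 and 0.138 m and x of nut2 in the frame of tray between -0.063 and 0.063 m and y of nut2 in the frame of tray between -0.138 and 0.138 m and x of nut3 in the frame of tray between -0.063 and 0.063 m and y of nut3 in the frame of tray between -0.138 and 0.138 m and x of nut4 in the frame of tray between -0.063 and 0.063 m and y of nut4 in the frame of tray between -0.138 and 0.138 m and x of nut5 in the frame of tray between -0.063 and 0.063 m and y of nut5 in the frame of tray between -0.138 and 0.138 m and x of nut6 in the frame of tray between -0.063 and 0.063 m and y of nut6 in the frame of tray between -0.138 and 0.138 m and x of nut7 in the frame of tray between -0.063 and 0.063 m and y of nut7 in the frame of tray between -0.138 and 0.138 m and ((y of any of nut0, nut2, nut4, nut6 in the frame of tray above 0.046 m and y of any of nut1, nut3, nut5, nut7 in the frame of tray above 0.046 m) or (y of any of nut0, nut1, nut4, nut5 in the frame of tray above 0.046 m and y of any of nut2, nut3, nut6, nut7 in the frame of tray above 0.046 m) or (y of any of nut0, nut1, nut2, nut3 in the frame of tray above 0.046 m and y of any of nut4, nut5, nut6, nut7 in the frame of tray above 0.046 m)) and ((y of any of nut0, nut2, nut4, nut6 in the frame of tray below -0.046 m and y of any of nut1, nut3, nut5, nut7 in the frame of tray below -0.046 m) or (y of any of nut0, nut1, nut4, nut5 in the frame of tray below -0.046 m and y of any of nut2, nut3, nut6, nut7 in the frame of tray below -0.046 m) or (y of any of nut0, nut1, nut2, nut3 in the frame of tray below -0.046 m and y of any of nut4, nut5, nut6, nut7 in the frame of tray below -0.046 m)) and (((y of nut0 in the frame of tray between -0.046 and 0.046 m or y of nut2 in the frame of tray between -0.046 and 0.046 m or y of nut4 in the frame of tray between -0.046 and 0.046 m or y of nut6 in the frame of tray between -0.046 and 0.046 m) and (y of nut1 in the frame of tray between -0.046 and 0.046 m or y of nut3 in the frame of tray between -0.046 and 0.046 m or y of nut5 in the frame of tray between -0.046 and 0.046 m or y of nut7 in the frame of tray between -0.046 and 0.046 m)) or ((y of nut0 in the frame of tray between -0.046 and 0.046 m or y of nut1 in the frame of tray between -0.046 and 0.046 m or y of nut4 in the frame of tray between -0.046 and 0.046 m or y of nut5 in the frame of tray between -0.046 and 0.046 m) and (y of nut2 in the frame of tray between -0.046 and 0.046 m or y of nut3 in the frame of tray between -0.046 and 0.046 m or y of nut6 in the frame of tray between -0.046 and 0.046 m or y of nut7 in the frame of tray between -0.046 and 0.046 m)) or ((y of nut0 in the frame of tray between -0.046 and 0.046 m or y of nut1 in the frame of tray between -0.046 and 0.046 m or y of nut2 in the frame of tray between -0.046 and 0.046 m or y of nut3 in the frame of tray between -0.046 and 0.046 m) and (y of nut4 in the frame of tray between -0.046 and 0.046 m or y of nut5 in the frame of tray between -0.046 and 0.046 m or y of nut6 in the frame of tray between -0.046 and 0.046 m or y of nut7 in the frame of tray between -0.046 and 0.046 m))) and x of shaker in the frame of stand_seat between -0.007 and 0.007 m and y of shaker in the frame of stand_seat between -0.007 and 0.007 m and z of shaker in the frame of stand_seat between -0.005 and 0.005 m and angle between shaker's own z axis and vertical below 0.08 rad and linear speed of shaker below 0.02 m/s and linear speed of each of nut0, nut1, nut2, nut3, nut4, nut5, nut6, nut7 below 0.03 m/s); the robot touches nothing.
It fails at once if the shaker is let go while more than 12 mm above its seat (dropped) (z of shaker in the frame of stand_seat above 0.012 m and contact force between shaker and the fingers below 0.05 N).
It fails at once if the screwdriver, spool, circuit board, handset or jar is moved by more than 30 mm (distance of any of screwdriver, spool, circuit_board, handset, jar from where it was at the start of the episode above 0.03 m).
It also fails if it takes over 64 s, if anything falls off the work surface, if the arm or the gripper's body presses on something with over 40 N, if the wrist force passes 120 N, or if a joint passes its speed limit or range.

## Working session

There is one attempt and no reset: what is moved stays moved. The work goes in short steps, Python scripts to look and compute and a tool call to move; the robot and the scene stay as the last step left them, time stands still between calls to the robot, and variables do not carry over. Pictures are saved under pics/ and viewed, at most 10 in all, crops included, and the job is handed in when it is done.

Besides the shell and the picture viewer there is one more tool, called as name([rows], argument=value, ...), one row to a line, values as JSON. jog_arm: Moves the arm, as the interface text tells. Its arguments: {"type":"object","properties":{"deltas":{"type":"array","items":{"type":"object","properties":{"travel":{"type":"array","items":{"type":"number"}},"delta_rot":{"type":"array","items":{"type":"number"}},"fingers":{"type":"number"}}}},"squeeze":{"type":"number"}},"required":["deltas"]}

```bash
mkdir -p pics; python3 - <<'E'
from bench import arm
import cv2, numpy as np
for n in ("side","top"):
    im=arm.camera(n); cv2.imwrite(f"pics/{n}0.png",im[:,:,::-1]); c=arm.get_calibration(n); print(n,c)
print(arm.state(),arm.tcp_to_grasp)
E
```

```text
side {'fx': 415.2836286639862, 'fy': 415.2836286639862, 'cx': 276.4081643351459, 'cy': 207.64566052358003, 'distortion': array([-0.04480852,  0.        ,  0.        ,  0.        ,  0.        ]), 'origin': array([-0.06066877, -0.57794695,  0.8135534 ]), 'orientation': array([-2.11984225,  0.90588514, -0.42315163])}
top {'fx': 435.24291932678295, 'fy': 435.24291932678295, 'cx': 280.73229162835776, 'cy': 205.51418548751138, 'distortion': array([-0.06757353,  0.        ,  0.        ,  0.        ,  0.        ]), 'origin': array([0.50772883, 0.01033565, 1.14277114]), 'orientation': array([-2.16651563,  2.20094314, -0.05785834])}
{'t': 0.1, 'joints': array([ 9.21697476e-01,  1.81464298e-01,  1.60787634e+00, -1.47580194e-05,
        1.35379676e+00, -2.06283133e-01]), 'qvel': array([ 0.00040637, -0.00262005, -0.00118968,  0.00175426,  0.00141608,
       -0.000744  ]), 'joint_efforts': array([-1.38415617e-03, -4.34826100e+01, -3.42692614e+01,  7.03171687e-02,
        3.39981448e-02, -1.76864552e-05]), 'tool_pos': array([0.24603238, 0.51911934, 0.19811696]), 'orientation': array([-6.89761334e-01, -3.06429206e+00,  2.21686527e-03]), 'ft_force': array([ 0.19022174, -0.05092363, -0.33347937]), 'wrist_torque': array([-0.01152417, -0.00331642, -0.04958116]), 'grip_force': 0.0, 'gripper_width': 0.08798734036588547} 0.0187
```

View pics/top0.png

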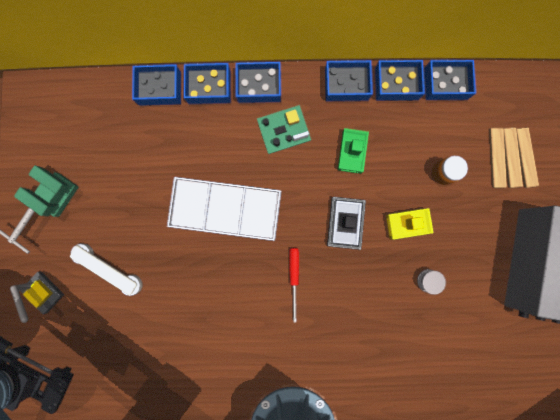

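View pics/side0.png

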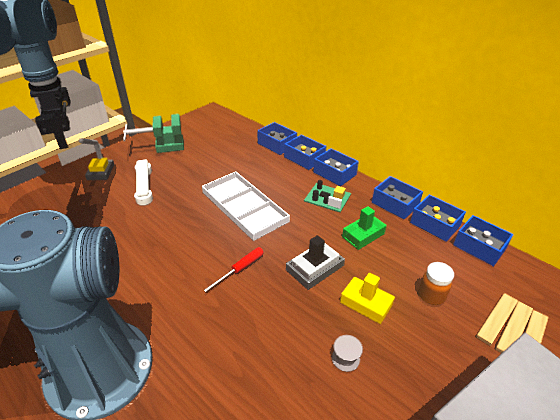

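The top view shows the tray at (225,208) and three shaker shapes: white with a black post in a dark collar at (347,222), green at (353,150) and yellow at (410,223). The white one fits the description. The side view shows it at (315,258). I'll confirm with an enlarged crop, which should also show the slot end, and measure at the same time.

```bash
cat > h.py <<'E'
import cv2, numpy as np
from scipy.spatial.transform import Rotation as R
def ray(c,uv):
    K=np.array([[c["fx"],0,c["cx"]],[0,c["fy"],c["cy"]],[0,0,1]])
    p=cv2.undistortPoints(np.array(uv,float).reshape(-1,1,2),K,np.array(c["distortion"])).reshape(-1,2)
    d=np.c_[p,np.ones(len(p))]@R.from_rotvec(c["orientation"]).as_matrix().T
    return np.array(c["origin"]),d
def plane(c,uv,z):
    o,d=ray(c,uv); return o+d*((z-o[2])/d[:,2])[:,None]
def two(c1,a,c2,b):
    o1,d1=ray(c1,[a]);o2,d2=ray(c2,[b]);A=np.c_[d1[0],-d2[0]]
    s=np.linalg.lstsq(A,o2-o1,rcond=None)[0]
    p,q=o1+s[0]*d1[0],o2+s[1]*d2[0]; return (p+q)/2,np.linalg.norm(p-q)
E
python3 - <<'E'
from h import *; from bench import arm
t=cv2.imread("pics/top0.png");s=cv2.imread("pics/side0.png")
a=cv2.resize(t[190:255,315:380],(400,400),interpolation=cv2.INTER_CUBIC)
b=cv2.resize(s[228:293,282:347],(400,400),interpolation=cv2.INTER_CUBIC)
cv2.imwrite("pics/crop0.png",np.hstack([a,b]))
ct=arm.get_calibration("top");cs=arm.get_calibration("side")
# tray contour top view
def big(im,lo,hi,box):
    x0,y0,x1,y1=box;m=np.zeros(im.shape[:2],np.uint8)
    m[y0:y1,x0:x1]=cv2.inRange(cv2.cvtColor(im,cv2.COLOR_BGR2HSV),lo,hi)[y0:y1,x0:x1]
    c,_=cv2.findContours(m,0,2);return cv2.convexHull(max(c,key=cv2.contourArea))
def quad(h):
    return cv2.approxPolyN(h,4).reshape(4,2)
ht=quad(big(t,(0,0,110),(180,70,255),(150,165,300,255)));hs=quad(big(s,(0,0,110),(180,70,255),(190,160,300,245)))
print(ht,hs)
for z in(0,.026):
  P=plane(ct,ht,z);print(z,P.round(4).tolist(),P.mean(0),np.linalg.norm(np.roll(P,-1,0)-P,axis=1))
P=plane(cs,hs,.026);print("side",P.round(4).tolist(),P.mean(0),np.linalg.norm(np.roll(P,-1,0)-P,axis=1))
st=big(t,(0,0,0),(180,80,75),(325,190,375,258));print("stand",quad(st).tolist(),cv2.minAreaRect(st))
P=plane(ct,quad(st),.026);print(P.round(4).tolist(),P.mean(0),np.linalg.norm(np.roll(P,-1,0)-P,axis=1))
E
```

```text
[[281 190]
 [275 241]
 [166 227]
 [173 176]] [[294 219]
 [253 241]
 [197 187]
 [235 171]]
0 [[0.6218, 0.0208, 0.0], [0.4879, 0.0385, 0.0], [0.5288, 0.3263, 0.0], [0.6641, 0.3076, 0.0]] [0.57563274 0.17330075 0.        ] [0.13503409 0.29060469 0.13663305 0.28999906]
0.026 [[0.6192, 0.0205, 0.026], [0.4884, 0.0379, 0.026], [0.5283, 0.3191, 0.026], [0.6606, 0.3009, 0.026]] [0.57408781 0.16959302 0.026     ] [0.13196183 0.28399294 0.13352442 0.28340108]
side [[0.6162, -0.0012, 0.026], [0.4733, 0.0189, 0.026], [0.5184, 0.3198, 0.026], [0.6594, 0.2985, 0.026]] [0.56681774 0.15899281 0.026     ] [0.14428389 0.30417427 0.14260289 0.30284339]
stand [[357, 215], [355, 232], [337, 230], [339, 213]] ((347.0841369628906, 222.1584014892578), (17.71166229248047, 17.214143753051758), 5.7105937004089355)
[[0.5515, -0.1736, 0.026], [0.5081, -0.1674, 0.026], [0.5139, -0.1213, 0.026], [0.5574, -0.1275, 0.026]] [ 0.53274783 -0.14746294  0.026     ] [0.04393839 0.04642667 0.04393155 0.04653477]
```

View pics/crop0.png

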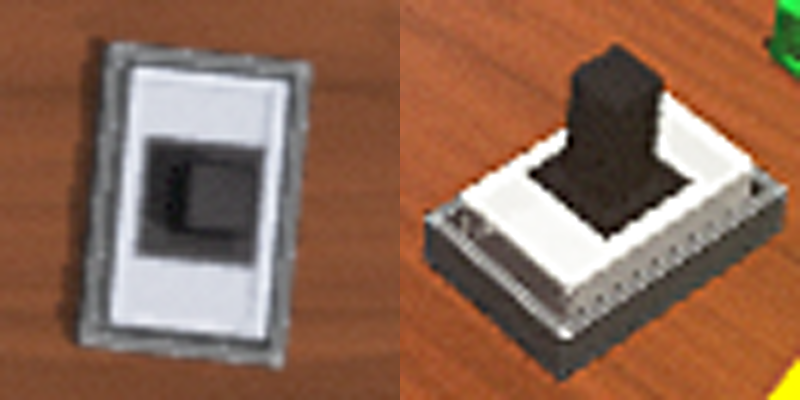

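The crop confirms it. The white box with the black post sits in a dark collar, with the collar corners at about (333,197), (366,201), (361,249) and (328,246) in the top view. The grey slotted end faces the robot (world -x, lower left in the side crop). Next I'll triangulate the post and stand, plus the rotations.

```bash
python3 - <<'E'
from h import *; from bench import arm
ct=arm.get_calibration("top");cs=arm.get_calibration("side")
def tc(p):return [315+p[0]/6.154-.4,190+p[1]/6.154-.4]
def sc(p):return [282+(p[0]-400)/6.154-.4,228+p[1]/6.154-.4]
print("post top",two(ct,tc((218,195)),cs,sc((616,76))))
# stand corners: top order far-left, far-right, near-right, near-left ; side: left(near-left), bottom(near-right), right(far-right)
T=[tc(p) for p in((112,42),(312,65),(282,365),(80,343))]
print("NL",two(ct,T[3],cs,sc((427,216))),"NR",two(ct,T[2],cs,sc((562,340))),"FR",two(ct,T[1],cs,sc((785,188))))
P=plane(ct,T,.026);print(P.round(4),P.mean(0),np.linalg.norm(np.roll(P,-1,0)-P,axis=1))
e=(P[0]+P[1]-P[2]-P[3]);print("stand yaw",np.arctan2(e[1],e[0]))
# box roof corners
B=[tc(p) for p in((135,68),(288,83),(265,338),(110,325))];P=plane(ct,B,.040);print("roof",P.mean(0))
e=(P[0]+P[1]-P[2]-P[3]);print("shaker yaw",np.arctan2(e[1],e[0]))
print("post top at .1",plane(ct,[tc((218,195))],.1),plane(cs,[sc((616,76))],.1))
s=arm.state();print(R.from_rotvec(s["orientation"]).as_matrix().round(3))
cw=arm.get_calibration("wrist");Rt=R.from_rotvec(s["orientation"]).as_matrix()
print("cam in tool",Rt.T@(cw["origin"]-s["tool_pos"]),(Rt.T@R.from_rotvec(cw["orientation"]).as_matrix()).round(2))
E
```

```text
post top (array([ 0.53451267, -0.14529586,  0.09788334]), np.float64(0.0017830760246345281))
NL (array([ 0.47614434, -0.09743554,  0.02576055]), np.float64(0.0027841811405835432)) NR (array([ 0.46517395, -0.18093374,  0.02543688]), np.float64(0.0016299797236224332)) FR (array([ 0.59000324, -0.19658615,  0.02769104]), np.float64(0.002166846936446862))
[[ 0.6004 -0.1125  0.026 ]
 [ 0.5894 -0.1961  0.026 ]
 [ 0.4646 -0.1802  0.026 ]
 [ 0.4752 -0.0964  0.026 ]] [ 0.53240286 -0.14631324  0.026     ] [0.08425017 0.12576739 0.08447888 0.12624841]
stand yaw -0.1270915635320709
roof [ 0.53212446 -0.14556269  0.04      ]
shaker yaw -0.11783739568885257
post top at .1 [[ 0.53385401 -0.1443181   0.1       ]] [[ 0.53344567 -0.14715402  0.1       ]]
[[-0.904  0.428 -0.001]
 [ 0.428  0.904 -0.001]
 [ 0.    -0.002 -1.   ]]
cam in tool [ 7.54932544e-02  1.26839502e-04 -1.86005209e-01] [[-0.   -0.96 -0.29]
 [ 1.   -0.    0.  ]
 [-0.   -0.29  0.96]]
```

jog_arm([
  {"travel": [1.92, -4.43, 0], "delta_rot": [0, 0, -0.0835], "fingers": 8.8},
  {"travel": [1.92, -4.43, 0], "delta_rot": [0, 0, -0.0835], "fingers": 8.8},
  {"travel": [1.92, -4.43, 0], "delta_rot": [0, 0, -0.0835], "fingers": 8.8},
  {"travel": [1.92, -4.43, 0], "delta_rot": [0, 0, -0.0835], "fingers": 8.8},
  {"travel": [1.92, -4.43, 0], "delta_rot": [0, 0, -0.0835], "fingers": 8.8},
], squeeze=40)

```text
t: 0.72
tool_pos: [0.3425, 0.2965, 0.1986]
orientation: [-1.313, -2.854, 0.001]
ft_force: [-0.0, -0.4, 0.6]
gripper_width: 0.088
grip_force: 0.0
```

jog_arm([
  {"travel": [1.92, -4.43, 0], "delta_rot": [0, 0, -0.0835], "fingers": 8.8},
  {"travel": [1.92, -4.43, 0], "delta_rot": [0, 0, -0.0835], "fingers": 8.8},
  {"travel": [1.92, -4.43, 0], "delta_rot": [0, 0, -0.0835], "fingers": 8.8},
  {"travel": [1.92, -4.43, 0], "delta_rot": [0, 0, -0.0835], "fingers": 8.8},
  {"travel": [1.92, -4.43, 0], "delta_rot": [0, 0, -0.0835], "fingers": 8.8},
])

```text
t: 1.35
tool_pos: [0.4386, 0.0751, 0.1988]
orientation: [-1.877, -2.519, -0.0]
ft_force: [1.6, 0.6, -0.5]
gripper_width: 0.088
grip_force: 0.0
```

jog_arm([
  {"travel": [1.92, -4.43, 0], "delta_rot": [0, 0, -0.0835], "fingers": 8.8},
  {"travel": [1.92, -4.43, 0], "delta_rot": [0, 0, -0.0835], "fingers": 8.8},
  {"travel": [1.92, -4.43, 0], "delta_rot": [0, 0, -0.0835], "fingers": 8.8},
  {"travel": [1.92, -4.43, 0], "delta_rot": [0, 0, -0.0835], "fingers": 8.8},
  {"travel": [1.92, -4.43, 0], "delta_rot": [0, 0, -0.0835], "fingers": 8.8},
])

```text
t: 1.98
tool_pos: [0.5346, -0.1464, 0.1985]
orientation: [-2.358, -2.075, 0.0]
ft_force: [0.1, -0.6, -0.0]
gripper_width: 0.0879
grip_force: 0.0
```

```bash
python3 - <<'E'
from h import *; from bench import arm
s=arm.state();c=arm.get_calibration("wrist");im=arm.camera("wrist")[:,:,::-1].copy()
cv2.imwrite("pics/w0.png",im)
np.save("w0.npy",c,allow_pickle=True)
print(s["tool_pos"],R.from_rotvec(s["orientation"]).as_matrix().round(3),s["t"],s["ft_force"],s["joints"])
E
```

```text
[ 0.5345574  -0.14636392  0.19847266] [[ 0.127  0.992 -0.001]
 [ 0.992 -0.127  0.   ]
 [ 0.    -0.001 -1.   ]] 1.975 [ 0.07714835 -0.55215764 -0.03737657] [-4.81526213e-01  1.35574623e-01  1.65959854e+00  1.46260925e-04
  1.34712562e+00 -3.54056093e-01]
```

View pics/w0.png

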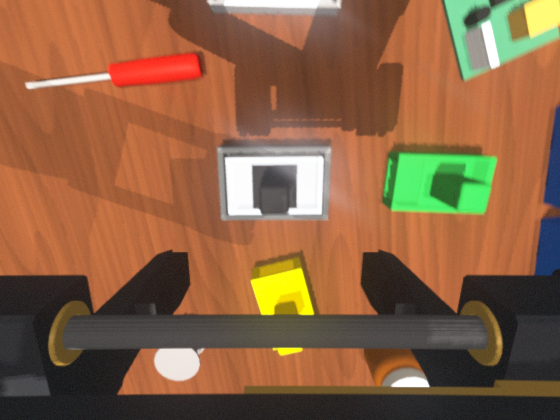

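The wrist view shows the shaker centred at (275,185), square to the image, with its post top at about (275,200) between the fingers (189 to 361, midpoint 275). The green and yellow lookalikes are off to the side. A quick numeric check, then I descend.

```bash
python3 - <<'E'
from h import *
c=np.load("w0.npy",allow_pickle=True).item()
im=cv2.imread("pics/w0.png");g=im.max(2)
m=np.zeros(g.shape,np.uint8);m[150:218,240:310]=(g[150:218,240:310]<28)*255
n,_,st,ce=cv2.connectedComponentsWithStats(m)
i=1+st[1:,4].argmax();print(st[i],ce[i]);x,y,w,h,_=st[i]
print(plane(c,[[x+w/2,y+h/2],ce[i],[275,198]],.1))
P=plane(c,[[218.5,147],[330,147],[328.5,220],[220,221]],.026);print(P,P.mean(0))
E
```

```text
Traceback (most recent call last):
ValueError: attempt to get argmax of an empty sequence
```

```bash
python3 - <<'E'
from h import *
c=np.load("w0.npy",allow_pickle=True).item()
g=cv2.imread("pics/w0.png").max(2)
print(g[165:222:3,275].tolist());print(g[200,240:312:2].tolist());print(g[208,240:312:2].tolist())
P=plane(c,[[218.5,147],[330,147],[328.5,220],[220,221]],.026);print(P.round(4),P.mean(0))
print(plane(c,[[275,198]],.1))
E
```

```text
[167, 101, 89, 80, 74, 69, 69, 71, 86, 96, 95, 92, 91, 90, 89, 88, 107, 167, 175]
[254, 254, 254, 254, 254, 254, 231, 101, 95, 91, 79, 90, 93, 95, 95, 92, 93, 92, 95, 93, 95, 97, 99, 90, 80, 100, 103, 100, 192, 253, 254, 254, 254, 254, 254, 254]
[247, 247, 246, 247, 247, 247, 242, 196, 191, 164, 84, 86, 92, 96, 92, 91, 91, 87, 87, 84, 86, 87, 91, 90, 129, 218, 224, 227, 232, 249, 250, 251, 251, 250, 251, 251]
[[ 0.4768 -0.0978  0.026 ]
 [ 0.6002 -0.1137  0.026 ]
 [ 0.5918 -0.1992  0.026 ]
 [ 0.4629 -0.1839  0.026 ]] [ 0.53292816 -0.14868362  0.026     ]
[[ 0.53436028 -0.14504104  0.1       ]]
```

jog_arm([
  {"travel": [-0.1, -0.05, -4.0], "delta_rot": [0, 0, 0], "fingers": 8.8},
  {"travel": [0, 0, -4.0], "delta_rot": [0, 0, 0], "fingers": 8.8},
  {"travel": [0, 0, -4.0], "delta_rot": [0, 0, 0], "fingers": 8.8},
  {"travel": [0, 0, -2.1], "delta_rot": [0, 0, 0], "fingers": 8.8},
  {"travel": [0, 0, 0], "delta_rot": [0, 0, 0], "fingers": 4.0},
])

```text
t: 2.65
tool_pos: [0.5315, -0.1444, 0.0558]
orientation: [-2.352, -2.076, 0.003]
ft_force: [-0.1, -0.2, 0.6]
gripper_width: 0.08
grip_force: 0.0
```

jog_arm([
  {"travel": [0, 0, 0], "delta_rot": [0, 0, 0], "fingers": 2.0},
  {"travel": [0, 0, 0], "delta_rot": [0, 0, 0], "fingers": 2.0},
  {"travel": [0, 0, 0], "delta_rot": [0, 0, 0], "fingers": 2.0},
  {"travel": [0, 0, 0], "delta_rot": [0, 0, 0], "fingers": 2.0},
  {"travel": [0, 0, 0], "delta_rot": [0, 0, 0], "fingers": 2.0},
])

```text
t: 3.28
tool_pos: [0.5334, -0.1455, 0.0581]
orientation: [2.355, 2.079, 0.0]
ft_force: [-0.0, 0.2, 0.0]
gripper_width: 0.0302
grip_force: 0.0
```

jog_arm([
  {"travel": [0, 0, 0], "delta_rot": [0, 0, 0], "fingers": 2.0},
  {"travel": [0, 0, 0], "delta_rot": [0, 0, 0], "fingers": 2.0},
  {"travel": [0, 0, 0], "delta_rot": [0, 0, 0], "fingers": 2.0},
  {"travel": [0, 0, 0], "delta_rot": [0, 0, 0], "fingers": 2.0},
  {"travel": [0, 0, 0], "delta_rot": [0, 0, 0], "fingers": 2.0},
])

```text
t: 3.9
tool_pos: [0.5333, -0.1454, 0.0579]
orientation: [-2.355, -2.079, 0.0]
ft_force: [-1.7, 0.8, 1.1]
gripper_width: 0.0264
grip_force: 40.0
```

jog_arm([
  {"travel": [0, 0, 1.0], "delta_rot": [0, 0, 0], "fingers": 2.0},
  {"travel": [0, 0, 2.0], "delta_rot": [0, 0, 0], "fingers": 2.0},
  {"travel": [0, 0, 3.0], "delta_rot": [0, 0, 0], "fingers": 2.0},
  {"travel": [0, 0, 2.0], "delta_rot": [0, 0, 0], "fingers": 2.0},
  {"travel": [0, 0, 1.0], "delta_rot": [0.013, 0.099, 0], "fingers": 2.0},
])

```text
t: 4.53
tool_pos: [0.5327, -0.1454, 0.1497]
orientation: [-2.298, -2.027, 0.102]
ft_force: [0.1, 0.7, -4.2]
gripper_width: 0.0264
grip_force: 40.0
```

jog_arm([
  {"travel": [0.4, 1.1, 0], "delta_rot": [0, 0, 0], "fingers": 2.0},
  {"travel": [0.8, 2.1, 0], "delta_rot": [0, 0, 0], "fingers": 2.0},
  {"travel": [1.0, 2.7, 0], "delta_rot": [0, 0, 0], "fingers": 2.0},
  {"travel": [1.0, 2.7, 0], "delta_rot": [0, 0, 0], "fingers": 2.0},
  {"travel": [1.0, 2.7, 0], "delta_rot": [0, 0, 0], "fingers": 2.0},
])

```text
t: 5.15
tool_pos: [0.5749, -0.0305, 0.1467]
orientation: [-2.297, -2.028, 0.099]
ft_force: [0.2, 0.5, -4.4]
gripper_width: 0.026
grip_force: 40.0
```

jog_arm([
  {"travel": [1.0, 2.7, 0], "delta_rot": [0, 0, 0], "fingers": 2.0},
  {"travel": [1.0, 2.7, 0], "delta_rot": [0, 0, 0], "fingers": 2.0},
  {"travel": [1.0, 2.7, -1.0], "delta_rot": [0, 0, 0], "fingers": 2.0},
  {"travel": [0.6, 1.7, -2.0], "delta_rot": [0, 0, 0], "fingers": 2.0},
  {"travel": [0.2, 0.5, -1.0], "delta_rot": [0, 0, 0], "fingers": 2.0},
])

```text
t: 5.78
tool_pos: [0.6117, 0.0719, 0.1051]
orientation: [-2.294, -2.028, 0.104]
ft_force: [-0.0, -1.1, -3.3]
gripper_width: 0.026
grip_force: 40.0
```

```bash
python3 - <<'E'
from h import *; from bench import arm
s=arm.state();t=arm.camera("top")[:,:,::-1];sd=arm.camera("side")[:,:,::-1]
a=cv2.resize(t[150:270,150:390],(800,400),interpolation=cv2.INTER_CUBIC)
b=cv2.resize(sd[140:290,180:380],(267,200),interpolation=cv2.INTER_CUBIC)
b=cv2.resize(sd[140:290,170:370],(266,200));o=np.zeros((600,800,3),np.uint8);o[:400]=a;o[400:,:266]=b
cv2.imwrite("pics/p1.png",o)
print(s["tool_pos"],s["ft_force"],s["grip_force"],s["gripper_width"],R.from_rotvec(s["orientation"]).as_matrix().round(3))
E
```

```text
[0.61167247 0.07192082 0.10507502] [-0.02160089 -1.14373676 -3.34848923] 39.99140739440918 0.026013391298837743 [[ 0.123  0.987 -0.102]
 [ 0.992 -0.122  0.013]
 [ 0.001 -0.103 -0.995]]
```

View pics/p1.png

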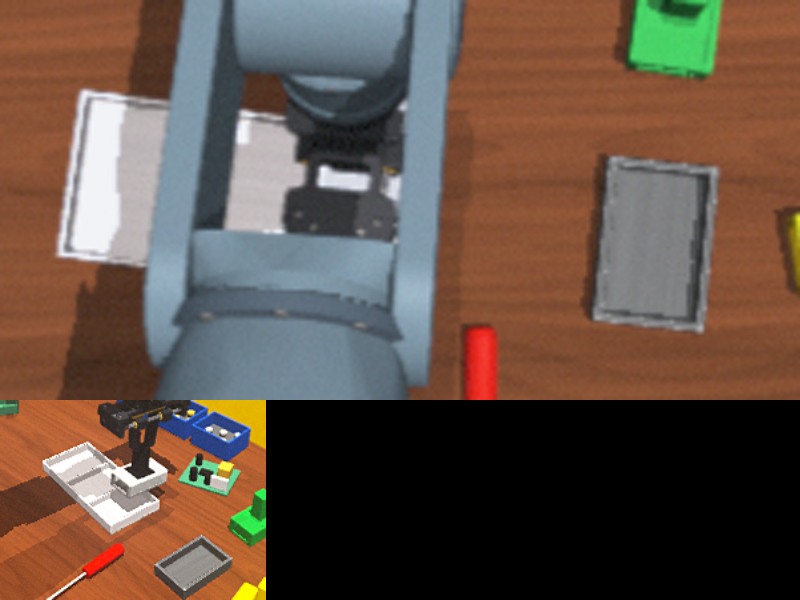

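The side thumbnail shows the shaker held over the right bay with its slot towards the tray's -x side. The stand is empty and no nuts are out yet. Now I tip it slot down.

jog_arm([
  {"travel": [0.2, 0, 0], "delta_rot": [-0.018, -0.139, 0], "fingers": 2.0},
  {"travel": [0, 0, 0], "delta_rot": [-0.018, -0.139, 0], "fingers": 2.0},
  {"travel": [0, 0, 0], "delta_rot": [-0.018, -0.139, 0], "fingers": 2.0},
  {"travel": [0, 0, 0], "delta_rot": [0, 0, 0], "fingers": 2.0},
  {"travel": [0, 0, 0], "delta_rot": [0, 0, 0], "fingers": 2.0},
])

```text
t: 6.5
tool_pos: [0.6167, 0.0697, 0.1093]
orientation: [2.163, 1.908, 0.307]
ft_force: [1.3, -0.9, -4.1]
gripper_width: 0.0262
grip_force: 40.0
```

```bash
cat > look.py <<'E'
import sys; from h import *; from bench import arm
n=sys.argv[1]; s=arm.state();fz=[s["ft_force"]]
t=arm.camera("side")[:,:,::-1].copy();cv2.imwrite(f"pics/s_{n}.png",t)
w=arm.camera("wrist")[:,:,::-1].copy();cv2.imwrite(f"pics/w_{n}.png",w)
for i in range(2): pass
print(s["t"],s["tool_pos"].round(4),s["ft_force"].round(2),s["grip_force"])
M=R.from_rotvec(s["orientation"]).as_matrix();print("tilt",np.arcsin(M[2,1]).round(3),"yaw",np.arctan2(M[1,1],M[0,1]).round(3))
if len(sys.argv)>2:
    r=cv2.imread(f"pics/s_{sys.argv[2]}.png")
    d=cv2.absdiff(t,r).max(2);d[:150]=0;d[250:]=0;d[:,:190]=0;d[:,310:]=0
    m=cv2.morphologyEx((d>40).astype(np.uint8),cv2.MORPH_OPEN,np.ones((2,2)))
    k,_,st,ce=cv2.connectedComponentsWithStats(m)
    c=arm.get_calibration("side")
    for i in range(1,k):
        if st[i,4]>12:
            p=plane(c,[ce[i]],.009)[0]-[.574,.1696,0]
            print(ce[i].round(0),"area",st[i,4],"tray xy mm",(1e3*np.array([.99*p[0]-.14*p[1],.14*p[0]+.99*p[1]])).round(0))
E
python3 look.py a
```

```text
6.5 [0.6167 0.0697 0.1093] [ 1.29 -0.88 -4.08] 39.994332790374756
tilt 0.321 yaw -0.125
```

```bash
python3 -c "
import cv2,numpy as np
s=cv2.imread('pics/s_a.png');w=cv2.imread('pics/w_a.png')
a=cv2.resize(s[150:250,180:310],(520,400),interpolation=cv2.INTER_CUBIC);b=cv2.resize(w,(280,210));o=np.zeros((400,800,3),np.uint8);o[:,:520]=a;o[:210,520:]=b;cv2.imwrite('pics/p2.png',o)"
```

```text
(no output)
```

View pics/p2.png

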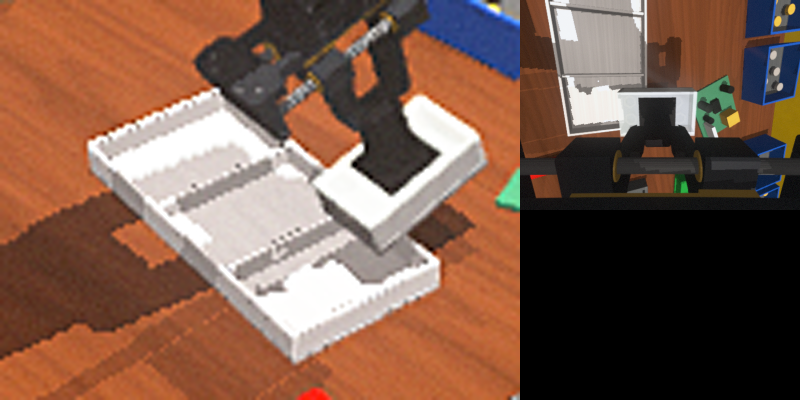

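The side crop shows the shaker tipped slot down over the right bay, no nuts out yet. Gentle shake.

jog_arm([
  {"travel": [1.5, -0.2, 0], "delta_rot": [0, 0, 0], "fingers": 2.0},
  {"travel": [-1.5, 0.2, 0], "delta_rot": [0, 0, 0], "fingers": 2.0},
  {"travel": [1.5, -0.2, 0], "delta_rot": [0, 0, 0], "fingers": 2.0},
  {"travel": [-1.5, 0.2, 0], "delta_rot": [0, 0, 0], "fingers": 2.0},
  {"travel": [0, 0, 0], "delta_rot": [0, 0, 0], "fingers": 2.0},
])

```text
t: 7.22
tool_pos: [0.6143, 0.0708, 0.1073]
orientation: [2.163, 1.91, 0.306]
ft_force: [-0.6, -0.0, -5.0]
gripper_width: 0.0264
grip_force: 40.0
```

```bash
python3 look.py b a
```

```text
7.225 [0.6143 0.0708 0.1073] [-0.59 -0.03 -5.  ] 39.99406099319458
tilt 0.319 yaw -0.124
[261. 200.] area 19 tray xy mm [ 55. -20.]
[271. 219.] area 15 tray xy mm [  27. -106.]
```

jog_arm([
  {"travel": [2.5, -0.3, 0], "delta_rot": [0, 0, 0], "fingers": 2.0},
  {"travel": [-2.5, 0.3, 0], "delta_rot": [0, 0, 0], "fingers": 2.0},
  {"travel": [2.5, -0.3, 0], "delta_rot": [0, 0, 0], "fingers": 2.0},
  {"travel": [-2.5, 0.3, 0], "delta_rot": [0, 0, 0], "fingers": 2.0},
  {"travel": [0, 0, 0], "delta_rot": [0, 0, 0], "fingers": 2.0},
])

```text
t: 7.95
tool_pos: [0.6144, 0.0708, 0.1075]
orientation: [2.163, 1.91, 0.306]
ft_force: [0.5, -0.6, -2.9]
gripper_width: 0.0262
grip_force: 40.0
```

```bash
python3 look.py c b
```

```text
7.95 [0.6144 0.0708 0.1075] [ 0.52 -0.6  -2.94] 39.99355673789978
tilt 0.319 yaw -0.124
[260. 213.] area 16 tray xy mm [ 17. -67.]
[264. 224.] area 19 tray xy mm [  -4. -112.]
```

```bash
cat > mk.py <<'E'
import cv2,numpy as np,sys
n=sys.argv[1];s=cv2.imread(f'pics/s_{n}.png');w=cv2.imread(f'pics/w_{n}.png')
a=cv2.resize(s[160:250,190:300],(440,360),interpolation=cv2.INTER_CUBIC);b=cv2.resize(w[0:300,0:300],(360,360),interpolation=cv2.INTER_CUBIC)
cv2.imwrite(sys.argv[2],np.hstack([a,b]))
E
python3 mk.py c pics/p3.png
```

```text
(no output)
```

View pics/p3.png

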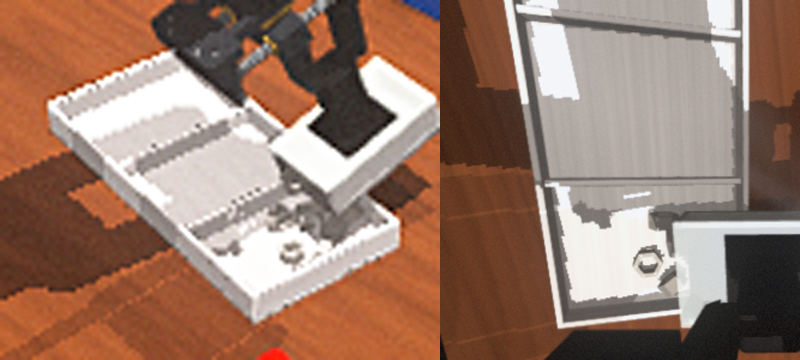

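The side crop shows a nut at (292,252) and darker shapes in shadow at about (300,212). The wrist crop shows one nut at (650,262), a second at (672,275) and possibly a third at (668,220). So two or three are in the right bay. I'll level the shaker, move to the middle bay and count.

jog_arm([
  {"travel": [0, 0, 0], "delta_rot": [0.019, 0.148, 0], "fingers": 2.0},
  {"travel": [0, 0, 0], "delta_rot": [0.019, 0.148, 0], "fingers": 2.0},
  {"travel": [0.1, 1.0, 0], "delta_rot": [0.015, 0.104, 0], "fingers": 2.0},
  {"travel": [0.2, 2.0, 0], "delta_rot": [0, 0, 0], "fingers": 2.0},
  {"travel": [0.3, 2.5, 0], "delta_rot": [0, 0, 0], "fingers": 2.0},
])

```text
t: 8.68
tool_pos: [0.6219, 0.1266, 0.1075]
orientation: [-2.309, -2.037, 0.08]
ft_force: [0.1, -0.1, -2.6]
gripper_width: 0.0263
grip_force: 40.0
```

jog_arm([
  {"travel": [0.3, 2.4, 0], "delta_rot": [0, 0, 0], "fingers": 2.0},
  {"travel": [0.2, 1.2, 0], "delta_rot": [0, 0, 0], "fingers": 2.0},
  {"travel": [0.2, 0, 0], "delta_rot": [0, 0, 0], "fingers": 2.0},
  {"travel": [0, 0, 0], "delta_rot": [0, 0, 0], "fingers": 2.0},
  {"travel": [0, 0, 0], "delta_rot": [0, 0, 0], "fingers": 2.0},
])

```text
t: 9.3
tool_pos: [0.6284, 0.1607, 0.1079]
orientation: [-2.308, -2.035, 0.083]
ft_force: [-0.5, 0.7, -3.2]
gripper_width: 0.0263
grip_force: 40.0
```

```bash
python3 look.py d; python3 -c "
import cv2,numpy as np
s=cv2.imread('pics/s_d.png');w=cv2.imread('pics/w_d.png')
a=cv2.resize(s[195:250,235:305],(458,360),interpolation=cv2.INTER_CUBIC);b=cv2.resize(w[100:400,0:285],(342,360),interpolation=cv2.INTER_CUBIC)
cv2.imwrite('pics/p4.png',np.hstack([a,b]))"
```

```text
9.3 [0.6284 0.1607 0.1079] [-0.46  0.71 -3.18] 39.99188303947449
tilt -0.083 yaw -0.125
```

View pics/p4.png

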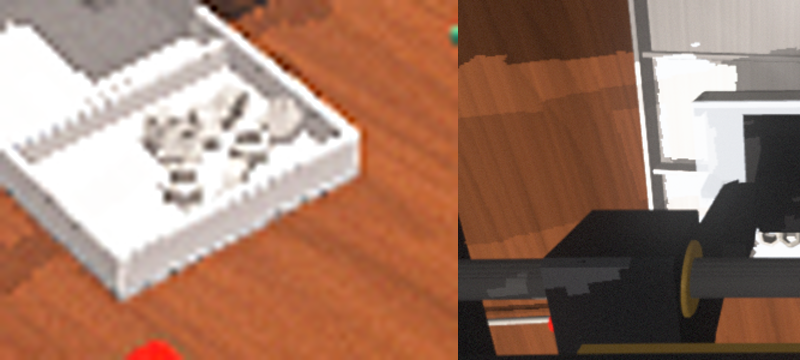

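```bash
python3 - <<'E'
from h import *; from bench import arm
t=arm.camera("top")[:,:,::-1].copy();cv2.imwrite("pics/t_d.png",t)
s=cv2.imread('pics/s_d.png')
a=cv2.resize(t[180:245,235:288],(400,490),interpolation=cv2.INTER_LANCZOS4)
b=cv2.resize(s[203:231,252:290],(400,295),interpolation=cv2.INTER_LANCZOS4)
o=np.zeros((490,800,3),np.uint8);o[:,:400]=a;o[:295,400:]=b
cv2.imwrite("pics/p5.png",(255*(o/255.)**1.8).astype(np.uint8))
E
```

```text
(no output)
```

View pics/p5.png

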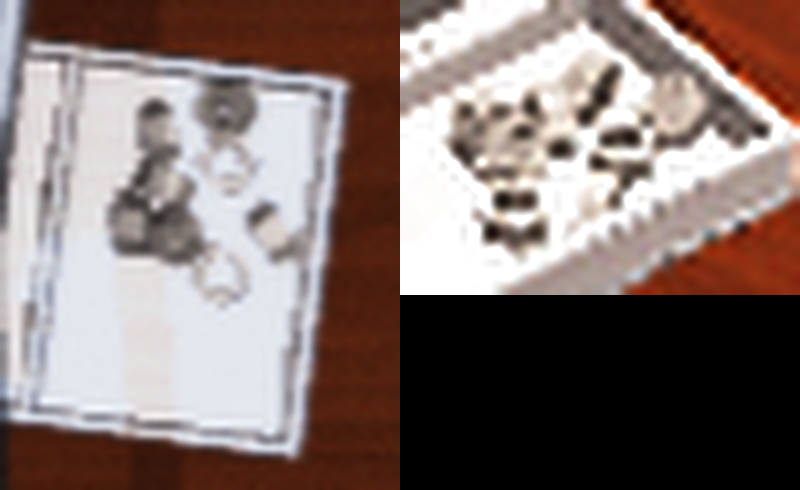

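The top crop of the right bay shows nuts at about (157,125), (225,103), (230,165), (275,232), (220,277), (168,185), (135,225) and (175,238). All eight went into the right bay; most were hidden under the shaker while I was shaking. To mend it:
1. Seat the empty shaker.
2. Move two nuts to each of the other bays with the gripper.
3. Lift the shaker out again and return it.

jog_arm([
  {"travel": [-0.7, -2.2, 1.0], "delta_rot": [-0.011, -0.082, 0], "fingers": 2.0},
  {"travel": [-1.5, -4.6, 0], "delta_rot": [0, 0, 0], "fingers": 2.0},
  {"travel": [-1.6, -5.1, 0], "delta_rot": [0, 0, 0], "fingers": 2.0},
  {"travel": [-1.6, -5.1, 0], "delta_rot": [0, 0, 0], "fingers": 2.0},
  {"travel": [-1.6, -5.0, 0], "delta_rot": [0, 0, 0], "fingers": 2.0},
])

```text
t: 10.07
tool_pos: [0.5577, -0.0602, 0.1182]
orientation: [-2.355, -2.079, -0.001]
ft_force: [0.2, -0.8, -2.9]
gripper_width: 0.0266
grip_force: 40.0
```

jog_arm([
  {"travel": [-1.3, -4.2, 0], "delta_rot": [0, 0, 0], "fingers": 2.0},
  {"travel": [-0.8, -2.9, 0], "delta_rot": [0, 0, 0], "fingers": 2.0},
  {"travel": [-0.4, -1.5, -1.0], "delta_rot": [0, 0, 0], "fingers": 2.0},
  {"travel": [0, 0, -1.0], "delta_rot": [0, 0, 0], "fingers": 2.0},
  {"travel": [0, 0, 0], "delta_rot": [0, 0, 0], "fingers": 2.0},
])

```text
t: 10.7
tool_pos: [0.5324, -0.1429, 0.0962]
orientation: [-2.352, -2.077, 0.0]
ft_force: [-0.1, 0.2, -3.1]
gripper_width: 0.0261
grip_force: 40.0
```

```bash
python3 look.py e; python3 - <<'E'
from h import *; from bench import arm
ct=arm.get_calibration("top")
for p in((157,125),(225,103),(230,165),(275,232),(220,277),(168,185),(135,225),(175,238)):
    print(p,plane(ct,[[235+p[0]/7.55-.4,180+p[1]/7.54-.4]],.010)[0].round(4))
# shaker box bottom in side view vs stand: where is the white box?
s=cv2.imread("pics/s_e.png")
m=cv2.inRange(cv2.cvtColor(s,cv2.COLOR_BGR2HSV),(0,0,150),(180,60,255));m[:200]=0;m[300:]=0;m[:,:275]=0;m[:,360:]=0
c,_=cv2.findContours(m,0,2);h=max(c,key=cv2.contourArea);print(cv2.approxPolyN(h,4).reshape(-1,2).tolist())
E
```

```text
10.7 [ 0.5324 -0.1429  0.0962] [-0.12  0.17 -3.12] 39.991328716278076
tilt -0.003 yaw -0.124
(157, 125) [0.6057 0.0878 0.01  ]
(225, 103) [0.6129 0.0642 0.01  ]
(230, 165) [0.5913 0.0627 0.01  ]
(275, 232) [0.5679 0.0475 0.01  ]
(220, 277) [0.5526 0.0667 0.01  ]
(168, 185) [0.5847 0.0843 0.01  ]
(135, 225) [0.5711 0.0959 0.01  ]
(175, 238) [0.5663 0.0821 0.01  ]
[[345, 247], [308, 271], [290, 248], [322, 229]]
```

jog_arm([
  {"travel": [0.1, -0.2, 0], "delta_rot": [0, 0, 0], "fingers": 2.0},
  {"travel": [0, 0, -1.2], "delta_rot": [0, 0, 0], "fingers": 2.0},
  {"travel": [0, 0, -1.2], "delta_rot": [0, 0, 0], "fingers": 2.0},
  {"travel": [0, 0, -0.8], "delta_rot": [0, 0, 0], "fingers": 2.0},
  {"travel": [0, 0, -0.2], "delta_rot": [0, 0, 0], "fingers": 2.0},
])

```text
t: 11.42
tool_pos: [0.5336, -0.1461, 0.0627]
orientation: [-2.353, -2.077, 0.0]
ft_force: [-0.0, -0.2, -3.2]
gripper_width: 0.0263
grip_force: 40.0
```

jog_arm([
  {"travel": [0, 0, -0.2], "delta_rot": [0, 0, 0], "fingers": 2.0},
  {"travel": [0, 0, -0.1], "delta_rot": [0, 0, 0], "fingers": 2.0},
  {"travel": [0, 0, -0.1], "delta_rot": [0, 0, 0], "fingers": 2.0},
  {"travel": [0, 0, 0], "delta_rot": [0, 0, 0], "fingers": 2.0},
  {"travel": [0, 0, 0], "delta_rot": [0, 0, 0], "fingers": 2.0},
])

```text
t: 12.05
tool_pos: [0.5345, -0.1465, 0.0601]
orientation: [-2.355, -2.079, -0.001]
ft_force: [-0.0, -1.0, -3.3]
gripper_width: 0.0263
grip_force: 40.0
```

jog_arm([
  {"travel": [0, 0.05, -0.1], "delta_rot": [0, 0, 0], "fingers": 2.0},
  {"travel": [0, 0, -0.1], "delta_rot": [0, 0, 0], "fingers": 2.0},
  {"travel": [0, 0, 0], "delta_rot": [0, 0, 0], "fingers": 2.0},
  {"travel": [0, 0, 0], "delta_rot": [0, 0, 0], "fingers": 2.0},
  {"travel": [0, 0, 0], "delta_rot": [0, 0, 0], "fingers": 2.0},
])

```text
t: 12.68
tool_pos: [0.5344, -0.1459, 0.058]
orientation: [-2.355, -2.079, -0.001]
ft_force: [-1.9, 0.8, 0.1]
gripper_width: 0.0267
grip_force: 40.0
```

The z force went from -3.3 to about 0 N, at the same height as when I gripped it, so the shaker is seated. I'll release, rise and hover over the right bay.

jog_arm([
  {"travel": [0, 0, 0], "delta_rot": [0, 0, 0], "fingers": 6.0},
  {"travel": [0, 0, 0], "delta_rot": [0, 0, 0], "fingers": 6.0},
  {"travel": [0, 0, 0], "delta_rot": [0, 0, 0], "fingers": 6.0},
  {"travel": [0, 0, 2.0], "delta_rot": [0, 0, 0], "fingers": 6.0},
  {"travel": [0, 0, 4.0], "delta_rot": [0, 0, 0], "fingers": 6.0},
])

```text
t: 13.3
tool_pos: [0.533, -0.1453, 0.1168]
orientation: [-2.352, -2.076, 0.001]
ft_force: [-0.2, 0.1, 1.1]
gripper_width: 0.0598
grip_force: 0.0
```

jog_arm([
  {"travel": [0, 0, 5.0], "delta_rot": [0, 0, 0], "fingers": 6.0},
  {"travel": [0.5, 4.5, 3.2], "delta_rot": [0, 0, 0], "fingers": 6.0},
  {"travel": [0.7, 6.0, 0], "delta_rot": [0, 0, 0], "fingers": 6.0},
  {"travel": [0.7, 6.0, 0], "delta_rot": [0, 0, 0], "fingers": 3.4},
  {"travel": [0.7, 6.0, 0], "delta_rot": [0, 0, -0.015], "fingers": 3.4},
])

```text
t: 13.92
tool_pos: [0.5606, 0.0808, 0.2004]
orientation: [2.372, 2.06, 0.002]
ft_force: [0.7, 0.0, 0.2]
gripper_width: 0.042
grip_force: 0.0
```

```bash
python3 look.py f; python3 - <<'E'
from h import *; from bench import arm
np.save("wf.npy",arm.get_calibration("wrist"),allow_pickle=True)
w=cv2.imread("pics/w_f.png")
o=cv2.resize(w[100:280,155:395],(800,600),interpolation=cv2.INTER_CUBIC)
cv2.imwrite("pics/p6.png",(255*(o/255.)**1.6).astype(np.uint8))
E
```

```text
13.925 [0.5606 0.0808 0.2004] [0.73 0.02 0.21] 0.0
tilt 0.001 yaw -0.14
```

View pics/p6.png

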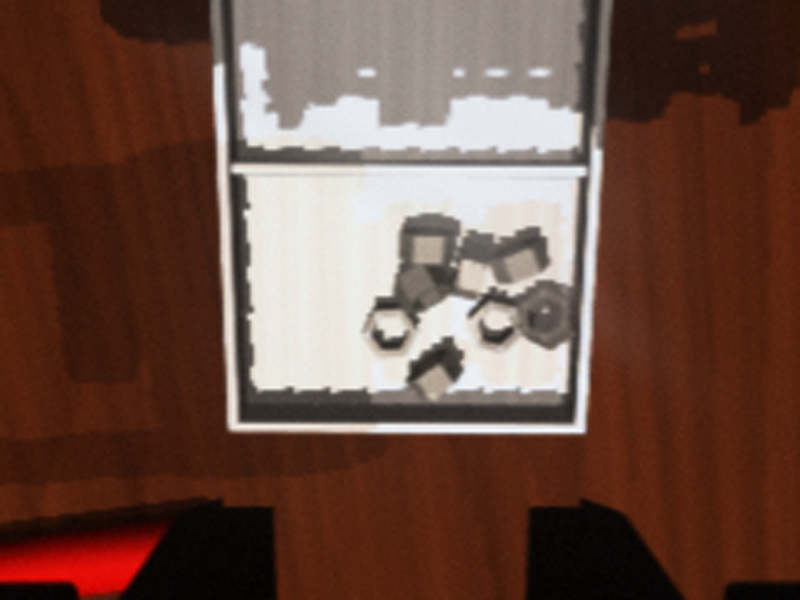

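The last picture (wrist, right bay) shows eight nuts. Three lie flat: A (391,328), B (497,322) and G (547,313). Five stand on edge: C (435,375), D (520,255), E (430,245), F (478,265) and H (420,285). A and C have free space on both sides, E mostly does. Next I compute the picks.

```bash
python3 - <<'E'
from h import *
c=np.load("wf.npy",allow_pickle=True).item()
for n,p,z in(("A",(390,328),.014),("B",(497,322),.014),("G",(547,313),.014),("C",(435,378),.022),("D",(522,260),.022),("E",(430,250),.022),("F",(476,272),.022),("H",(422,290),.022),("part0",(232,168),.024),("part1",(586,168),.024),("BL",(232,430),.026),("BR",(584,430),.026)):
    P=plane(c,[[155+p[0]/3.333-.4,100+p[1]/3.333-.4]],z)[0];d=P-[.574,.1696,0]
    print(n,P.round(4),"tray",(1e3*np.array([.99*d[0]-.14*d[1],.14*d[0]+.99*d[1]])).round(0), "from tcp cm",(100*(P[:2]-[.5606,.0808])).round(2))
E
```

```text
A [0.553  0.0642 0.014 ] tray [  -6. -107.] from tcp cm [-0.76 -1.66]
B [0.592  0.0613 0.014 ] tray [  33. -105.] from tcp cm [ 3.14 -1.95]
G [0.6103 0.0622 0.014 ] tray [  51. -101.] from tcp cm [ 4.97 -1.86]
C [0.567  0.0456 0.022 ] tray [  10. -124.] from tcp cm [ 0.64 -3.52]
D [0.6026 0.0844 0.022 ] tray [ 40. -80.] from tcp cm [4.2  0.36]
E [0.5711 0.0922 0.022 ] tray [  8. -77.] from tcp cm [1.05 1.14]
F [0.5861 0.0823 0.022 ] tray [ 24. -85.] from tcp cm [2.55 0.15]
H [0.5665 0.0785 0.022 ] tray [  5. -91.] from tcp cm [ 0.59 -0.23]
part0 [0.508  0.1294 0.024 ] tray [-60. -49.] from tcp cm [-5.26  4.86]
part1 [0.627  0.1133 0.024 ] tray [ 60. -48.] from tcp cm [6.64 3.25]
BL [0.4915 0.0371 0.026 ] tray [ -63. -143.] from tcp cm [-6.91 -4.37]
BR [0.6182 0.02   0.026 ] tray [  65. -142.] from tcp cm [ 5.76 -6.08]
```

jog_arm([
  {"travel": [-0.8, -1.6, -4.5], "delta_rot": [0, 0, 0], "fingers": 3.2},
  {"travel": [0, 0, -6.0], "delta_rot": [0, 0, 0], "fingers": 3.2},
  {"travel": [0, 0, -4.0], "delta_rot": [0, 0, 0], "fingers": 3.2},
  {"travel": [0, 0, 0], "delta_rot": [0, 0, 0], "fingers": 3.2},
  {"travel": [0, 0, 0], "delta_rot": [0, 0, 0], "fingers": 3.2},
])

```text
t: 14.65
tool_pos: [0.5537, 0.0625, 0.0566]
orientation: [2.37, 2.06, 0.003]
ft_force: [-0.1, -0.9, 0.3]
gripper_width: 0.0318
grip_force: 0.0
```

jog_arm([
  {"travel": [-0.1, 0.15, -2.4], "delta_rot": [0, 0, 0], "fingers": 3.2},
  {"travel": [0, 0, -1.5], "delta_rot": [0, 0, 0], "fingers": 3.2},
  {"travel": [0, 0, -0.5], "delta_rot": [0, 0, 0], "fingers": 3.2},
  {"travel": [0, 0, -0.3], "delta_rot": [0, 0, 0], "fingers": 3.2},
  {"travel": [0, 0, 0], "delta_rot": [0, 0, 0], "fingers": 3.2},
])

```text
t: 15.28
tool_pos: [0.5518, 0.0645, 0.0084]
orientation: [-2.371, -2.061, -0.002]
ft_force: [0.5, -0.0, -0.5]
gripper_width: 0.0322
grip_force: 0.0
```

jog_arm([
  {"travel": [0, 0, -0.1], "delta_rot": [0, 0, 0], "fingers": 0.5},
  {"travel": [0, 0, 0], "delta_rot": [0, 0, 0], "fingers": 0.5},
  {"travel": [0, 0, 0], "delta_rot": [0, 0, 0], "fingers": 0.5},
  {"travel": [0, 0, 0], "delta_rot": [0, 0, 0], "fingers": 0.5},
  {"travel": [0, 0, 0.5], "delta_rot": [0, 0, 0], "fingers": 0.5},
], squeeze=25)

```text
t: 15.9
tool_pos: [0.551, 0.0646, 0.0118]
orientation: [-2.37, -2.06, -0.0]
ft_force: [-0.4, -0.2, -0.4]
gripper_width: 0.0046
grip_force: 0.0
```

The fingers closed to 4.6 mm, so they missed the nut. I'm back to hovering to re-measure numerically against the earlier hover image.

jog_arm([
  {"travel": [0, 0, 4.0], "delta_rot": [0, 0, 0], "fingers": 3.2},
  {"travel": [0.4, 0.6, 5.8], "delta_rot": [0, 0, 0], "fingers": 3.2},
  {"travel": [0.5, 1.0, 5.8], "delta_rot": [0, 0, 0], "fingers": 3.2},
  {"travel": [0, 0, 3.3], "delta_rot": [0, 0, 0], "fingers": 3.2},
  {"travel": [0, 0, 0], "delta_rot": [0, 0, 0], "fingers": 3.2},
])

```text
t: 16.52
tool_pos: [0.5625, 0.0806, 0.2047]
orientation: [2.367, 2.059, 0.009]
ft_force: [0.5, 0.1, -0.1]
gripper_width: 0.0319
grip_force: 0.0
```

```bash
cat > nuts.py <<'E'
import sys; from h import *; from bench import arm
n=sys.argv[1]; s=arm.state(); c=arm.get_calibration("wrist"); w=arm.camera("wrist")[:,:,::-1].copy()
cv2.imwrite(f"pics/w_{n}.png",w); np.save(f"w{n}.npy",c,allow_pickle=True)
K=np.array([[c["fx"],0,c["cx"]],[0,c["fy"],c["cy"]],[0,0,1]])
# rectify floor plane z=.014 to 1 px per mm... scale 1: rows = tray y from +y, cols = tray x
def warp(z,f=1.0):
    X,Y=np.meshgrid(np.arange(-66,67,1/f),np.arange(145,-146,-1/f))
    P=np.stack([.574+(.99*X+.14*Y)/1e3,.1696+(-.14*X+.99*Y)/1e3,np.full(X.shape,z)],-1).reshape(-1,3)
    Rm=R.from_rotvec(c["orientation"]).as_matrix().T
    uv,_=cv2.projectPoints(P,cv2.Rodrigues(Rm)[0],-Rm@c["origin"],K,np.array(c["distortion"]))
    uv=uv.reshape(X.shape+(2,)).astype(np.float32)
    return cv2.remap(w,uv[...,0],uv[...,1],cv2.INTER_LINEAR,borderValue=0)
np.save("warp.npy",warp(.014))
print(s["t"],s["tool_pos"].round(4),s["ft_force"].round(1),s["gripper_width"].round(4))
g=cv2.cvtColor(warp(.014),cv2.COLOR_BGR2GRAY)
y0,y1=[int(v) for v in sys.argv[2].split(",")]   # tray y range mm, hi lo
x0,x1=[int(v) for v in sys.argv[3].split(",")]
sub=g[145-y0:145-y1:2,66+x0:66+x1:2]
print("cols x from",x0,"step2; rows y from",y0)
for i,r in enumerate(sub): print(f"{y0-2*i:5d} "+"".join("@#*+=-:. "[min(8,int(v)//29)] for v in r))
E
python3 nuts.py g -48,-138 -61,62
```

```text
Traceback (most recent call last):
  File "nuts.py", line 14, in <module>
    print(s["t"],s["tool_pos"].round(4),s["ft_force"].round(1),s["gripper_width"].round(4))
                                                               ^^^^^^^^^^^^^^^^^^^^^^^^
AttributeError: 'float' object has no attribute 'round'
```

I've used my 10 views, and printing the image as text would amount to another look. I'll replace that with plain blob numbers.

```bash
python3 - <<'E'
t=open("nuts.py").read();i=t.index('np.save("warp.npy"')
open("nuts.py","w").write(t[:i]+'''
print(s["t"],s["tool_pos"].round(4),s["ft_force"].round(1),round(s["gripper_width"],4))
y0,y1=[int(v) for v in sys.argv[2].split(",")]
f=2.0;g=cv2.cvtColor(warp(.014,f),cv2.COLOR_BGR2GRAY)
m=(g<int(sys.argv[3])).astype(np.uint8);k=np.zeros_like(m)
k[int((145-y0)*f):int((145-y1)*f),int((66-58)*f):int((66+58)*f)]=1;m*=k
m=cv2.morphologyEx(m,cv2.MORPH_OPEN,np.ones((2,2)))
cs,_=cv2.findContours(m,0,2)
for q in cs:
    if cv2.contourArea(q)<60: continue
    (cx,cy),(a,b),th=cv2.minAreaRect(q);x,y,ww,hh=cv2.boundingRect(q)
    print("tray x %.0f..%.0f y %.0f..%.0f"%(x/f-66,(x+ww)/f-66,145-(y+hh)/f,145-y/f),"rect c(%.0f,%.0f) %.0fx%.0f mm ang %.0f"%(cx/f-66,145-cy/f,a/f,b/f,th),"area",round(cv2.contourArea(q)/f/f))
''')
E
python3 nuts.py g -52,-136 170; python3 - <<'E'
from h import *
a=cv2.imread("pics/w_f.png",0);b=cv2.imread("pics/w_g.png",0)
for n,(x,y) in dict(A=(390,328),B=(497,322),G=(547,313),C=(435,378),D=(522,260),E=(430,250),F=(476,272),H=(422,290)).items():
    u,v=int(155+x/3.333),int(100+y/3.333);T=a[v-7:v+8,u-7:u+8]
    S=b[v-22:v+23,u-22:u+23];r=cv2.matchTemplate(S,T,cv2.TM_CCOEFF_NORMED);_,mx,_,l=cv2.minMaxLoc(r);print(n,round(mx,2),l[0]-15,l[1]-15)
E
```

```text
16.575 [0.561  0.0806 0.2021] [ 0.2  0.5 -0.7] 0.0315
tray x -58..58 y -136..-109 rect c(0,-122) 27x116 mm ang 90 area 1014
tray x -12..0 y -112..-104 rect c(-7,-109) 13x7 mm ang 13 area 44
tray x 28..40 y -110..-103 rect c(33,-106) 6x12 mm ang 87 area 51
tray x 23..58 y -112..-86 rect c(44,-95) 36x23 mm ang 23 area 395
tray x -12..51 y -102..-65 rect c(16,-78) 34x66 mm ang 66 area 840
A 0.97 -2 -7
B 0.96 -2 -7
G 0.94 -2 -7
C 0.92 -2 -7
D 0.99 -2 -7
E 0.97 -2 -7
F 0.96 -2 -7
H 0.97 -2 -7
```

All eight nuts shifted by the same amount in the picture, so nut A wasn't touched at all. I suspect the height, so I'll touch the bare tray floor gently with closed fingers to check z.

jog_arm([
  {"travel": [-3.5, -0.5, -4.5], "delta_rot": [0, 0, 0], "fingers": 0.5},
  {"travel": [0, 0, -6.0], "delta_rot": [0, 0, 0], "fingers": 0.5},
  {"travel": [0, 0, -5.0], "delta_rot": [0, 0, 0], "fingers": 0.5},
  {"travel": [0, 0, -2.6], "delta_rot": [0, 0, 0], "fingers": 0.5},
  {"travel": [0, 0, -0.4], "delta_rot": [0, 0, 0], "fingers": 0.5},
])

```text
t: 17.25
tool_pos: [0.5215, 0.0757, 0.0121]
orientation: [-2.366, -2.057, 0.008]
ft_force: [-0.7, -0.7, 0.9]
gripper_width: 0.0048
grip_force: 0.0
```

jog_arm([
  {"travel": [0, 0, -0.2], "delta_rot": [0, 0, 0], "fingers": 0.5},
  {"travel": [0, 0, -0.2], "delta_rot": [0, 0, 0], "fingers": 0.5},
  {"travel": [0, 0, -0.2], "delta_rot": [0, 0, 0], "fingers": 0.5},
  {"travel": [0, 0, -0.1], "delta_rot": [0, 0, 0], "fingers": 0.5},
  {"travel": [0, 0, 0], "delta_rot": [0, 0, 0], "fingers": 0.5},
])

```text
t: 17.88
tool_pos: [0.5255, 0.0756, 0.0092]
orientation: [-2.37, -2.061, -0.002]
ft_force: [-0.0, 0.6, 0.1]
gripper_width: 0.0051
grip_force: 0.0
```

jog_arm([
  {"travel": [0, 0, -0.2], "delta_rot": [0, 0, 0], "fingers": 0.5},
  {"travel": [0, 0, -0.1], "delta_rot": [0, 0, 0], "fingers": 0.5},
  {"travel": [0, 0, -0.1], "delta_rot": [0, 0, 0], "fingers": 0.5},
  {"travel": [0, 0, 0], "delta_rot": [0, 0, 0], "fingers": 0.5},
  {"travel": [0, 0, 0], "delta_rot": [0, 0, 0], "fingers": 0.5},
])

```text
t: 18.5
tool_pos: [0.5254, 0.0756, 0.0049]
orientation: [-2.37, -2.061, -0.001]
ft_force: [-0.0, -0.3, 0.4]
gripper_width: 0.0051
grip_force: 0.0
```

jog_arm([
  {"travel": [0, 0, -0.1], "delta_rot": [0, 0, 0], "fingers": 0.5},
  {"travel": [0, 0, -0.05], "delta_rot": [0, 0, 0], "fingers": 0.5},
  {"travel": [0, 0, 0], "delta_rot": [0, 0, 0], "fingers": 0.5},
  {"travel": [0, 0, 0], "delta_rot": [0, 0, 0], "fingers": 0.5},
  {"travel": [0, 0, 0], "delta_rot": [0, 0, 0], "fingers": 0.5},
])

```text
t: 19.12
tool_pos: [0.5254, 0.0756, 0.0034]
orientation: [-2.37, -2.061, -0.001]
ft_force: [-0.1, 0.4, -0.1]
gripper_width: 0.0052
grip_force: 0.0
```

jog_arm([
  {"travel": [0, 0, -0.1], "delta_rot": [0, 0, 0], "fingers": 0.5},
  {"travel": [0, 0, -0.1], "delta_rot": [0, 0, 0], "fingers": 0.5},
  {"travel": [0, 0, 0], "delta_rot": [0, 0, 0], "fingers": 0.5},
  {"travel": [0, 0, 0], "delta_rot": [0, 0, 0], "fingers": 0.5},
  {"travel": [0, 0, 0], "delta_rot": [0, 0, 0], "fingers": 0.5},
])

```text
t: 19.75
tool_pos: [0.5254, 0.0756, 0.0014]
orientation: [-2.37, -2.061, -0.001]
ft_force: [-1.1, 0.8, -0.4]
gripper_width: 0.005
grip_force: 0.0
```

```bash
python3 - <<'E'
from h import *; from bench import arm
s=arm.state();im=arm.camera("side")[:,:,::-1].copy();cv2.imwrite("pics/s_touch.png",im)
c=arm.get_calibration("side");print(s["tool_pos"],s["ft_force"])
g=im.max(2);m=(g<60).astype(np.uint8);m[:150]=0;m[240:]=0;m[:,:200]=0;m[:,:300]*=1
k,l,st,ce=cv2.connectedComponentsWithStats(m[:, :310]);
for i in range(1,k):
    if st[i,4]>30:
        ys,xs=np.where(l==i);j=ys.argmax();print(st[i],"lowest px",xs[ys==ys.max()].mean(),ys.max())
# where tip would project for z=.002..0.02
Rm=R.from_rotvec(c["orientation"]).as_matrix().T;K=np.array([[c["fx"],0,c["cx"]],[0,c["fy"],c["cy"]],[0,0,1]])
P=np.array([[s["tool_pos"][0],s["tool_pos"][1],z] for z in(.002,.01,.02,.03)])
print(cv2.projectPoints(P,cv2.Rodrigues(Rm)[0],-Rm@c["origin"],K,np.array(c["distortion"]))[0].reshape(-1,2).round(1))
E
```

```text
[0.52538584 0.07557047 0.00143704] [-1.09836942  0.77971543 -0.35105328]
[ 216  164   70   57 1244] lowest px 251.5 220
[[252.7 228.1]
 [252.6 226.1]
 [252.5 223.5]
 [252.4 220.9]]
```

```bash
python3 - <<'E'
import cv2
a=cv2.imread("pics/s_touch.png");b=cv2.imread("pics/s_f.png")
for x in (247,250,252,254,257): print(x,"now",a[206:236,x].max(1).tolist(),"\n   before",b[206:236,x].max(1).tolist())
E
```

```text
247 now [93, 188, 73, 47, 50, 46, 48, 49, 43, 47, 39, 22, 180, 166, 147, 158, 156, 155, 157, 149, 140, 255, 255, 197, 162, 171, 169, 166, 171, 152] 
   before [223, 221, 218, 219, 213, 255, 166, 195, 202, 203, 253, 255, 255, 254, 254, 254, 254, 254, 254, 254, 255, 255, 255, 186, 159, 167, 167, 165, 168, 150]
250 now [51, 58, 58, 57, 52, 54, 57, 52, 52, 52, 49, 48, 49, 35, 62, 149, 157, 155, 153, 153, 155, 151, 145, 133, 255, 255, 202, 169, 164, 167] 
   before [221, 225, 221, 137, 255, 243, 204, 204, 199, 255, 255, 255, 255, 255, 254, 254, 254, 254, 254, 254, 254, 254, 254, 255, 255, 255, 198, 158, 167, 167]
252 now [53, 54, 48, 50, 41, 47, 47, 49, 51, 47, 55, 51, 43, 47, 35, 131, 157, 159, 145, 149, 156, 155, 147, 167, 255, 251, 255, 255, 183, 159] 
   before [221, 221, 129, 255, 234, 198, 204, 205, 255, 255, 255, 255, 255, 255, 255, 255, 254, 254, 254, 254, 254, 254, 254, 254, 255, 248, 255, 255, 175, 154]
254 now [56, 51, 49, 55, 51, 53, 55, 43, 51, 50, 56, 40, 131, 117, 161, 160, 163, 152, 161, 151, 149, 140, 163, 255, 255, 255, 255, 255, 234, 214] 
   before [254, 148, 255, 236, 198, 205, 199, 255, 255, 255, 255, 255, 255, 255, 255, 255, 255, 254, 254, 254, 254, 254, 254, 254, 254, 255, 255, 255, 232, 214]
257 now [49, 47, 49, 52, 53, 46, 41, 52, 52, 47, 49, 42, 90, 156, 159, 155, 163, 151, 147, 255, 255, 255, 255, 255, 255, 255, 205, 199, 200, 203] 
   before [255, 255, 208, 204, 202, 253, 243, 201, 199, 200, 168, 129, 255, 255, 255, 255, 255, 255, 255, 255, 254, 254, 254, 254, 255, 255, 198, 193, 199, 199]
```

At a reported z of 1.4 mm there is still no contact. In the side view the fingertip ends at row 220, and at floor level it should be near row 228. So the real tips sit well above the reported TCP. I'll keep going down in small steps while watching the force.

jog_arm([
  {"travel": [0, 0, -0.3], "delta_rot": [0, 0, 0], "fingers": 0.5},
  {"travel": [0, 0, -0.3], "delta_rot": [0, 0, 0], "fingers": 0.5},
  {"travel": [0, 0, -0.3], "delta_rot": [0, 0, 0], "fingers": 0.5},
  {"travel": [0, 0, 0], "delta_rot": [0, 0, 0], "fingers": 0.5},
  {"travel": [0, 0, 0], "delta_rot": [0, 0, 0], "fingers": 0.5},
])

```text
t: 20.42
tool_pos: [0.5254, 0.0756, -0.0076]
orientation: [-2.37, -2.061, -0.001]
ft_force: [0.5, 0.9, 0.2]
gripper_width: 0.0048
grip_force: 0.0
```

jog_arm([
  {"travel": [0, 0, -0.2], "delta_rot": [0, 0, 0], "fingers": 0.5},
  {"travel": [0, 0, -0.2], "delta_rot": [0, 0, 0], "fingers": 0.5},
  {"travel": [0, 0, -0.2], "delta_rot": [0, 0, 0], "fingers": 0.5},
  {"travel": [0, 0, 0], "delta_rot": [0, 0, 0], "fingers": 0.5},
  {"travel": [0, 0, 0], "delta_rot": [0, 0, 0], "fingers": 0.5},
])

```text
t: 21.05
tool_pos: [0.5254, 0.0756, -0.0136]
orientation: [-2.37, -2.061, -0.001]
ft_force: [0.1, 0.3, 0.1]
gripper_width: 0.0048
grip_force: 0.0
```

```bash
python3 - <<'E'
from h import *; from bench import arm
s=arm.state();a=arm.camera("side")[:,:,::-1];print(s["tool_pos"],s["ft_force"])
for x in (247,250,252,254): print(x,a[214:232,x].max(1).tolist())
E
```

```text
[ 0.52538169  0.07556253 -0.01356915] [0.10275644 0.28111004 0.12942698]
247 [48, 51, 54, 41, 51, 49, 43, 53, 155, 164, 162, 157, 142, 255, 255, 190, 166, 169]
250 [58, 51, 56, 54, 54, 60, 57, 50, 49, 41, 81, 159, 159, 155, 153, 134, 255, 255]
252 [49, 47, 56, 51, 50, 51, 57, 51, 52, 41, 45, 82, 153, 157, 157, 151, 135, 255]
254 [48, 54, 48, 54, 50, 49, 55, 51, 73, 79, 82, 157, 146, 177, 145, 172, 255, 255]
```

jog_arm([
  {"travel": [0, 0, -0.2], "delta_rot": [0, 0, 0], "fingers": 0.5},
  {"travel": [0, 0, -0.2], "delta_rot": [0, 0, 0], "fingers": 0.5},
  {"travel": [0, 0, -0.2], "delta_rot": [0, 0, 0], "fingers": 0.5},
  {"travel": [0, 0, 0], "delta_rot": [0, 0, 0], "fingers": 0.5},
  {"travel": [0, 0, 0], "delta_rot": [0, 0, 0], "fingers": 0.5},
])

```text
t: 21.72
tool_pos: [0.5254, 0.0756, -0.0196]
orientation: [-2.37, -2.061, -0.001]
ft_force: [0.4, -0.6, 0.6]
gripper_width: 0.0051
grip_force: 0.0
```

```bash
python3 - <<'E'
from h import *; from bench import arm
s=arm.state();a=arm.camera("side")[:,:,::-1];print(s["tool_pos"],s["ft_force"])
for x in (247,250,252,254): print(x,a[214:234,x].max(1).tolist())
c=arm.get_calibration("wrist");M=R.from_rotvec(s["orientation"]).as_matrix();print(M.T@(c["origin"]-s["tool_pos"]))
E
```

```text
[ 0.52536149  0.07558879 -0.01960438] [ 0.356705   -0.56800663  0.56590382]
247 [56, 49, 48, 48, 49, 42, 44, 34, 32, 80, 159, 156, 156, 137, 255, 196, 163, 169, 169, 167]
250 [63, 58, 55, 53, 47, 54, 46, 56, 55, 53, 46, 36, 114, 159, 149, 136, 255, 255, 203, 162]
252 [59, 54, 50, 56, 51, 56, 53, 48, 56, 53, 50, 44, 37, 118, 155, 149, 141, 255, 255, 255]
254 [50, 45, 51, 51, 55, 47, 56, 54, 54, 45, 66, 61, 157, 157, 149, 143, 169, 255, 255, 255]
[ 7.54155211e-02 -1.58142262e-04 -1.86053590e-01]
```

jog_arm([
  {"travel": [0, 0, -0.1], "delta_rot": [0, 0, 0], "fingers": 0.5},
  {"travel": [0, 0, -0.1], "delta_rot": [0, 0, 0], "fingers": 0.5},
  {"travel": [0, 0, -0.1], "delta_rot": [0, 0, 0], "fingers": 0.5},
  {"travel": [0, 0, -0.1], "delta_rot": [0, 0, 0], "fingers": 0.5},
  {"travel": [0, 0, 0], "delta_rot": [0, 0, 0], "fingers": 0.5},
])

```text
t: 22.4
tool_pos: [0.5253, 0.0756, -0.0237]
orientation: [-2.37, -2.061, -0.001]
ft_force: [-1.0, -0.3, 0.3]
gripper_width: 0.005
grip_force: 0.0
```

jog_arm([
  {"travel": [0, 0, 4.0], "delta_rot": [0, 0, 0], "fingers": 3.2},
  {"travel": [2.7, -1.1, 0], "delta_rot": [0, 0, 0], "fingers": 3.2},
  {"travel": [0, 0, -1.5], "delta_rot": [0, 0, 0], "fingers": 3.2},
  {"travel": [0, 0, -1.0], "delta_rot": [0, 0, 0], "fingers": 3.2},
  {"travel": [0, 0, 0], "delta_rot": [0, 0, 0], "fingers": 3.2},
])

```text
t: 23.02
tool_pos: [0.5495, 0.0651, -0.0109]
orientation: [-2.367, -2.059, 0.004]
ft_force: [-0.8, -0.5, 0.2]
gripper_width: 0.032
grip_force: 0.0
```

jog_arm([
  {"travel": [0, 0, -0.2], "delta_rot": [0, 0, 0], "fingers": 3.2},
  {"travel": [0, 0, -0.2], "delta_rot": [0, 0, 0], "fingers": 3.2},
  {"travel": [0, 0, -0.2], "delta_rot": [0, 0, 0], "fingers": 3.2},
  {"travel": [0, 0, -0.2], "delta_rot": [0, 0, 0], "fingers": 3.2},
  {"travel": [0, 0, 0], "delta_rot": [0, 0, 0], "fingers": 3.2},
])

```text
t: 23.65
tool_pos: [0.5523, 0.0646, -0.0167]
orientation: [-2.37, -2.061, -0.001]
ft_force: [-0.7, 0.2, 0.1]
gripper_width: 0.032
grip_force: 0.0
```

jog_arm([
  {"travel": [0, 0, -0.2], "delta_rot": [0, 0, 0], "fingers": 3.2},
  {"travel": [0, 0, -0.2], "delta_rot": [0, 0, 0], "fingers": 3.2},
  {"travel": [0, 0, -0.2], "delta_rot": [0, 0, 0], "fingers": 3.2},
  {"travel": [0, 0, -0.1], "delta_rot": [0, 0, 0], "fingers": 3.2},
  {"travel": [0, 0, -0.1], "delta_rot": [0, 0, 0], "fingers": 3.2},
])

```text
t: 24.28
tool_pos: [0.552, 0.0646, -0.0249]
orientation: [-2.37, -2.06, -0.0]
ft_force: [0.4, 0.2, 0.6]
gripper_width: 0.0324
grip_force: 0.3
```

jog_arm([
  {"travel": [0, 0, 0], "delta_rot": [0, 0, 0], "fingers": 0.8},
  {"travel": [0, 0, 0], "delta_rot": [0, 0, 0], "fingers": 0.8},
  {"travel": [0, 0, 0], "delta_rot": [0, 0, 0], "fingers": 0.8},
  {"travel": [0, 0, 0], "delta_rot": [0, 0, 0], "fingers": 0.8},
  {"travel": [0, 0, 0], "delta_rot": [0, 0, 0], "fingers": 0.8},
])

```text
t: 24.9
tool_pos: [0.5525, 0.0648, -0.0245]
orientation: [-2.37, -2.061, -0.002]
ft_force: [0.7, 4.2, 1.0]
gripper_width: 0.008
grip_force: 1.9
```

jog_arm([
  {"travel": [0, 0, 4.5], "delta_rot": [0, 0, 0], "fingers": 0.8},
  {"travel": [0.4, 0.8, 6.0], "delta_rot": [0, 0, 0], "fingers": 0.8},
  {"travel": [0.4, 0.8, 6.0], "delta_rot": [0, 0, 0], "fingers": 0.8},
  {"travel": [0, 0, 6.0], "delta_rot": [0, 0, 0], "fingers": 0.8},
  {"travel": [0, 0, 0], "delta_rot": [0, 0, 0], "fingers": 0.8},
])

```text
t: 25.52
tool_pos: [0.5637, 0.0799, 0.2064]
orientation: [2.365, 2.057, 0.012]
ft_force: [-0.2, -0.2, -0.7]
gripper_width: 0.0081
grip_force: 0.0
```

```bash
python3 nuts.py h -52,-136 170; cat > cmp.py <<'E'
import sys;from h import *
# per-nut shift (tray mm) between two wrist pictures, via rectified floor images, using saved calibrations
def W(n,f=2.0,z=.014):
    c=np.load(f"w{n}.npy",allow_pickle=True).item();w=cv2.imread(f"pics/w_{n}.png",0)
    K=np.array([[c["fx"],0,c["cx"]],[0,c["fy"],c["cy"]],[0,0,1]]);Rm=R.from_rotvec(c["orientation"]).as_matrix().T
    X,Y=np.meshgrid(np.arange(-66,67,1/f),np.arange(145,-146,-1/f))
    P=np.stack([.574+(.99*X+.14*Y)/1e3,.1696+(-.14*X+.99*Y)/1e3,np.full(X.shape,z)],-1).reshape(-1,3)
    uv=cv2.projectPoints(P,cv2.Rodrigues(Rm)[0],-Rm@c["origin"],K,np.array(c["distortion"]))[0].reshape(X.shape+(2,)).astype(np.float32)
    return cv2.remap(w,uv[...,0],uv[...,1],1)
if __name__=="__main__":
    a,b=W(sys.argv[1]),W(sys.argv[2])
    for n,(x,y) in dict(A=(-6,-107),B=(33,-105),G=(51,-101),C=(10,-124),D=(40,-80),E=(8,-77),F=(24,-85),H=(5,-91),part=(-40,-46)).items():
        u,v=int((x+66)*2),int((145-y)*2);T=a[v-18:v+19,u-18:u+19];y0=max(v-60,0);x0=max(u-60,0)
        S=b[y0:v+61,x0:u+61];r=cv2.matchTemplate(S,T,5);_,mx,_,l=cv2.minMaxLoc(r);print(n,round(mx,2),"shift mm",(l[0]+x0-u+18)/2,-(l[1]+y0-v+18)/2)
E
python3 cmp.py g h
```

```text
25.525 [0.5637 0.0799 0.2064] [-0.2 -0.2 -0.7] 0.0081
tray x -58..58 y -136..-108 rect c(0,-122) 28x116 mm ang 90 area 934
tray x -12..-0 y -112..-104 rect c(-7,-109) 12x6 mm ang 18 area 43
tray x 28..40 y -110..-103 rect c(33,-106) 6x12 mm ang 87 area 48
tray x 24..58 y -111..-86 rect c(41,-98) 24x34 mm ang 90 area 395
tray x -12..51 y -102..-66 rect c(20,-84) 62x36 mm ang 1 area 644
A 0.72 shift mm -0.5 0.5
B 0.99 shift mm 0.0 0.0
G 0.99 shift mm 0.0 0.0
C 0.55 shift mm -15.0 21.0
D 1.0 shift mm 0.0 0.0
E 0.97 shift mm 0.0 0.0
F 0.99 shift mm 0.0 0.0
H 0.98 shift mm -0.5 0.0
part 0.96 shift mm 3.0 0.0
```

Only nut C changed. It stands about 18 mm tall, and flat A (10 mm) stayed put. So the real tips were about 15 mm up, roughly 40 mm above the reported TCP. Now I'll locate C and work out A with that offset.

```bash
python3 - <<'E'
from cmp import *
a,b=W("g"),W("h")
d=b.astype(int)-a
d[:2*193]=0;d[2*281:]=0
for nm,m in(("darker",d<-45),("lighter",d>45)):
    m=cv2.morphologyEx(m.astype(np.uint8),2,np.ones((3,3)));k,_,st,ce=cv2.connectedComponentsWithStats(m)
    for i in range(1,k):
        if st[i,4]>40: x,y,w,h,s=st[i];print(nm,"x %.0f..%.0f y %.0f..%.0f"%(x/2-66,(x+w)/2-66,145-(y+h)/2,145-y/2),s/4)
E
```

```text
darker x -6..7 y -126..-107 109.25
lighter x 7..21 y -124..-107 158.75
lighter x -2..4 y -131..-128 16.0
```

jog_arm([
  {"travel": [-0.7, -1.4, -5.5], "delta_rot": [0, 0, 0], "fingers": 3.0},
  {"travel": [0, 0, -5.9], "delta_rot": [0, 0, 0], "fingers": 3.0},
  {"travel": [0, 0, -5.9], "delta_rot": [0, 0, 0], "fingers": 3.0},
  {"travel": [0, 0, -3.5], "delta_rot": [0, 0, 0], "fingers": 3.0},
  {"travel": [0, 0, 0], "delta_rot": [0, 0, 0], "fingers": 3.0},
])

```text
t: 26.2
tool_pos: [0.5481, 0.0666, -0.0125]
orientation: [-2.365, -2.056, 0.011]
ft_force: [-0.9, -0.6, -0.2]
gripper_width: 0.0297
grip_force: 0.0
```

jog_arm([
  {"travel": [0, 0, -1.0], "delta_rot": [0, 0, 0], "fingers": 3.0},
  {"travel": [0, 0, -0.6], "delta_rot": [0, 0, 0], "fingers": 3.0},
  {"travel": [0, 0, -0.3], "delta_rot": [0, 0, 0], "fingers": 3.0},
  {"travel": [0, 0, -0.1], "delta_rot": [0, 0, 0], "fingers": 3.0},
  {"travel": [0, 0, 0], "delta_rot": [0, 0, 0], "fingers": 3.0},
])

```text
t: 26.82
tool_pos: [0.5537, 0.0666, -0.0272]
orientation: [-2.371, -2.061, -0.002]
ft_force: [-0.3, 0.0, 0.1]
gripper_width: 0.0299
grip_force: 0.0
```

jog_arm([
  {"travel": [0, 0, -0.2], "delta_rot": [0, 0, 0], "fingers": 3.0},
  {"travel": [0, 0, -0.2], "delta_rot": [0, 0, 0], "fingers": 3.0},
  {"travel": [0, 0, -0.1], "delta_rot": [0, 0, 0], "fingers": 3.0},
  {"travel": [0, 0, -0.1], "delta_rot": [0, 0, 0], "fingers": 3.0},
  {"travel": [0, 0, 0], "delta_rot": [0, 0, 0], "fingers": 3.0},
])

```text
t: 27.45
tool_pos: [0.5533, 0.0666, -0.0337]
orientation: [-2.37, -2.061, -0.001]
ft_force: [-0.6, -0.2, -0.3]
gripper_width: 0.0302
grip_force: 0.1
```

jog_arm([
  {"travel": [0, 0, 0], "delta_rot": [0, 0, 0], "fingers": 0.8},
  {"travel": [0, 0, 0], "delta_rot": [0, 0, 0], "fingers": 0.8},
  {"travel": [0, 0, 0], "delta_rot": [0, 0, 0], "fingers": 0.8},
  {"travel": [0, 0, 0], "delta_rot": [0, 0, 0], "fingers": 0.8},
  {"travel": [0, 0, 0], "delta_rot": [0, 0, 0], "fingers": 0.8},
])

```text
t: 28.08
tool_pos: [0.5534, 0.0665, -0.0336]
orientation: [-2.37, -2.061, -0.001]
ft_force: [0.2, 0.2, -0.3]
gripper_width: 0.0186
grip_force: 25.0
```

The grip held at 18.6 mm, so nut A is caught. I'll carry it to the middle bay and release it low.

jog_arm([
  {"travel": [0, 0, 4.5], "delta_rot": [0, 0, 0], "fingers": 0.8},
  {"travel": [0.66, 4.7, 0], "delta_rot": [0, 0, 0], "fingers": 0.8},
  {"travel": [0.66, 4.7, 0], "delta_rot": [0, 0, 0], "fingers": 0.8},
  {"travel": [0, 0, -2.0], "delta_rot": [0, 0, 0], "fingers": 0.8},
  {"travel": [0, 0, -1.7], "delta_rot": [0, 0, 0], "fingers": 0.8},
])

```text
t: 28.7
tool_pos: [0.5657, 0.1603, -0.0271]
orientation: [-2.369, -2.061, 0.001]
ft_force: [0.1, 0.1, -0.7]
gripper_width: 0.0182
grip_force: 25.0
```

jog_arm([
  {"travel": [0, 0, 0], "delta_rot": [0, 0, 0], "fingers": 3.2},
  {"travel": [0, 0, 0], "delta_rot": [0, 0, 0], "fingers": 3.2},
  {"travel": [0, 0, 3.9], "delta_rot": [0, 0, 0], "fingers": 3.2},
  {"travel": [-0.64, -5.57, 0], "delta_rot": [0, 0, 0], "fingers": 3.2},
  {"travel": [-0.64, -5.57, 0], "delta_rot": [0, 0, 0], "fingers": 3.2},
])

```text
t: 29.32
tool_pos: [0.5548, 0.0477, 0.015]
orientation: [2.368, 2.062, 0.004]
ft_force: [-0.8, -0.5, 0.4]
gripper_width: 0.0319
grip_force: 0.0
```

jog_arm([
  {"travel": [0, 0, 0], "delta_rot": [0, 0, 0], "fingers": 3.2},
  {"travel": [0, 0, -1.8], "delta_rot": [0, 0, 0], "fingers": 3.2},
  {"travel": [0, 0, -1.5], "delta_rot": [0, 0, 0], "fingers": 3.2},
  {"travel": [0, 0, -0.6], "delta_rot": [0, 0, 0], "fingers": 3.2},
  {"travel": [0, 0, 0], "delta_rot": [0, 0, 0], "fingers": 3.2},
])

```text
t: 29.95
tool_pos: [0.5529, 0.0501, -0.0268]
orientation: [-2.368, -2.061, 0.001]
ft_force: [0.4, 0.4, 0.6]
gripper_width: 0.0319
grip_force: 0.0
```

jog_arm([
  {"travel": [0, 0, 0], "delta_rot": [0, 0, 0], "fingers": 0.5},
  {"travel": [0, 0, 0], "delta_rot": [0, 0, 0], "fingers": 0.5},
  {"travel": [0, 0, 0], "delta_rot": [0, 0, 0], "fingers": 0.5},
  {"travel": [0, 0, 0], "delta_rot": [0, 0, 0], "fingers": 0.5},
  {"travel": [0, 0, 0], "delta_rot": [0, 0, 0], "fingers": 0.5},
])

```text
t: 30.58
tool_pos: [0.5538, 0.0491, -0.0255]
orientation: [-2.37, -2.061, -0.001]
ft_force: [0.3, 0.0, 0.3]
gripper_width: 0.0152
grip_force: 22.8
```

jog_arm([
  {"travel": [0, 0, 4.5], "delta_rot": [0, 0, 0], "fingers": 0.5},
  {"travel": [0.64, 4.55, 0], "delta_rot": [0, 0, 0], "fingers": 0.5},
  {"travel": [0.64, 4.55, 0], "delta_rot": [0, 0, 0], "fingers": 0.5},
  {"travel": [0.64, 4.55, -1.0], "delta_rot": [0, 0, 0], "fingers": 0.5},
  {"travel": [0, 0, -2.9], "delta_rot": [0, 0, 0], "fingers": 0.5},
])

```text
t: 31.2
tool_pos: [0.575, 0.1891, -0.0181]
orientation: [2.366, 2.065, 0.008]
ft_force: [-0.1, -0.0, -0.5]
gripper_width: 0.0151
grip_force: 22.8
```

jog_arm([
  {"travel": [0, 0, 0], "delta_rot": [0, 0, 0], "fingers": 3.2},
  {"travel": [0, 0, 0], "delta_rot": [0, 0, 0], "fingers": 3.2},
  {"travel": [0, 0, 5.5], "delta_rot": [0, 0, 0], "fingers": 3.2},
  {"travel": [-0.3, -2.5, 5.5], "delta_rot": [0, 0, 0], "fingers": 3.2},
  {"travel": [-0.3, -2.5, 5.5], "delta_rot": [0, 0, 0], "fingers": 3.2},
])

```text
t: 31.82
tool_pos: [0.5673, 0.1345, 0.1487]
orientation: [2.371, 2.06, 0.004]
ft_force: [0.7, -0.3, 0.1]
gripper_width: 0.0318
grip_force: 0.0
```

jog_arm([
  {"travel": [-0.4, -3.0, 5.5], "delta_rot": [0, 0, 0], "fingers": 3.2},
  {"travel": [-0.3, -2.5, 0], "delta_rot": [0, 0, 0], "fingers": 3.2},
  {"travel": [0, 0, 0], "delta_rot": [0, 0, 0], "fingers": 3.2},
  {"travel": [0, 0, 0], "delta_rot": [0, 0, 0], "fingers": 3.2},
  {"travel": [0, 0, 0], "delta_rot": [0, 0, 0], "fingers": 3.2},
])

```text
t: 32.45
tool_pos: [0.5596, 0.0815, 0.1996]
orientation: [-2.369, -2.061, -0.0]
ft_force: [0.7, 0.1, -0.1]
gripper_width: 0.0318
grip_force: 0.0
```

```bash
python3 nuts.py i -52,-130 150; python3 cmp.py g i; echo mid; python3 nuts.py j 44,-44 110
```

```text
32.45 [0.5596 0.0815 0.1996] [ 0.7  0.1 -0.1] 0.0318
tray x 29..56 y -130..-128 rect c(42,-129) 2x26 mm ang 90 area 40
tray x 6..14 y -130..-128 rect c(10,-129) 2x8 mm ang 90 area 16
tray x -58..5 y -130..-126 rect c(-27,-128) 62x4 mm ang -0 area 100
tray x 28..39 y -110..-104 rect c(33,-107) 11x6 mm ang 3 area 42
tray x 43..58 y -111..-92 rect c(50,-102) 18x15 mm ang 90 area 199
tray x 24..56 y -98..-86 rect c(40,-92) 7x32 mm ang 80 area 76
tray x -4..18 y -96..-72 rect c(6,-84) 24x22 mm ang 90 area 163
tray x 18..50 y -81..-68 rect c(34,-73) 32x13 mm ang 4 area 184
tray x -0..17 y -78..-66 rect c(9,-70) 19x9 mm ang 30 area 48
A 0.5 shift mm 21.0 21.0
B 0.99 shift mm 0.0 0.0
G 0.98 shift mm 0.0 0.0
C 0.45 shift mm -10.0 21.0
D 0.99 shift mm 0.5 0.0
E 0.68 shift mm -0.5 -0.5
F 0.9 shift mm 0.5 0.0
H 0.55 shift mm -1.0 -0.5
part 0.98 shift mm -0.5 0.0
mid
32.5 [0.5596 0.0815 0.1996] [-0.4  1.   0.2] 0.0318
tray x -5..2 y 6..14 rect c(-1,10) 4x8 mm ang 49 area 24
tray x 12..58 y 42..44 rect c(35,43) 2x46 mm ang 90 area 43
```

Two nuts are now in the middle bay and six are left in the right bay. E (8,-77) and H (5,-91) stand next to each other, and both sides along tray y are now free. I'll turn the gripper 90° and grasp across both.

jog_arm([
  {"travel": [0.94, 0.43, -4.0], "delta_rot": [0, 0, 0.175], "fingers": 3.4},
  {"travel": [0, 0, -4.0], "delta_rot": [0, 0, 0.175], "fingers": 3.4},
  {"travel": [0, 0, -4.0], "delta_rot": [0, 0, 0.175], "fingers": 3.4},
  {"travel": [0, 0, -4.0], "delta_rot": [0, 0, 0.175], "fingers": 3.4},
  {"travel": [0, 0, -3.5], "delta_rot": [0, 0, 0.175], "fingers": 3.4},
])

```text
t: 33.17
tool_pos: [0.5687, 0.0858, 0.0032]
orientation: [-1.264, -2.874, 0.0]
ft_force: [-0.2, 0.0, 0.7]
gripper_width: 0.034
grip_force: 0.0
```

jog_arm([
  {"travel": [0, 0, 0], "delta_rot": [0, 0, 0.175], "fingers": 3.4},
  {"travel": [0, 0, 0], "delta_rot": [0, 0, 0.175], "fingers": 3.4},
  {"travel": [0, 0, 0], "delta_rot": [0, 0, 0.175], "fingers": 3.4},
  {"travel": [0, 0, 0], "delta_rot": [0, 0, 0.17], "fingers": 3.4},
  {"travel": [0, 0, 0], "delta_rot": [0, 0, 0], "fingers": 3.4},
])

```text
t: 33.8
tool_pos: [0.5692, 0.0856, 0.0048]
orientation: [-0.221, -3.132, 0.0]
ft_force: [0.2, -0.4, 1.0]
gripper_width: 0.034
grip_force: 0.0
```

jog_arm([
  {"travel": [0, 0, -1.2], "delta_rot": [0, 0, 0], "fingers": 3.4},
  {"travel": [0, 0, -1.0], "delta_rot": [0, 0, 0], "fingers": 3.4},
  {"travel": [0, 0, -0.8], "delta_rot": [0, 0, 0], "fingers": 3.4},
  {"travel": [0, 0, -0.4], "delta_rot": [0, 0, 0], "fingers": 3.4},
  {"travel": [0, 0, 0], "delta_rot": [0, 0, 0], "fingers": 3.4},
])

```text
t: 34.42
tool_pos: [0.5691, 0.0851, -0.0292]
orientation: [-0.22, -3.132, 0.0]
ft_force: [-0.4, 0.5, 0.1]
gripper_width: 0.0342
grip_force: 0.0
```

jog_arm([
  {"travel": [0, 0, 0], "delta_rot": [0, 0, 0], "fingers": 0.5},
  {"travel": [0, 0, 0], "delta_rot": [0, 0, 0], "fingers": 0.5},
  {"travel": [0, 0, 0], "delta_rot": [0, 0, 0], "fingers": 0.5},
  {"travel": [0, 0, 0], "delta_rot": [0, 0, 0], "fingers": 0.5},
  {"travel": [0, 0, 0], "delta_rot": [0, 0, 0], "fingers": 0.5},
])

```text
t: 35.05
tool_pos: [0.5697, 0.0851, -0.0284]
orientation: [-0.22, -3.134, 0.0]
ft_force: [0.0, 0.5, 2.4]
gripper_width: 0.0195
grip_force: 25.0
```

The grip stopped at 19.5 mm, which fits two 10 mm nuts face to face. Off to the left bay.

jog_arm([
  {"travel": [0, 0, 2.0], "delta_rot": [0, 0, 0], "fingers": 0.5},
  {"travel": [0, 0, 2.7], "delta_rot": [0, 0, 0], "fingers": 0.5},
  {"travel": [0.4, 3.0, 0], "delta_rot": [0, 0, 0], "fingers": 0.5},
  {"travel": [0.68, 4.8, 0], "delta_rot": [0, 0, 0], "fingers": 0.5},
  {"travel": [0.68, 4.8, 0], "delta_rot": [0, 0, 0], "fingers": 0.5},
])

```text
t: 35.67
tool_pos: [0.5876, 0.2122, 0.0197]
orientation: [0.222, 3.134, 0.0]
ft_force: [-0.1, -0.5, 0.2]
gripper_width: 0.0194
grip_force: 25.0
```

jog_arm([
  {"travel": [0.68, 4.8, 0], "delta_rot": [0, 0, 0], "fingers": 0.5},
  {"travel": [0, 0, 0], "delta_rot": [0, 0, 0], "fingers": 0.5},
  {"travel": [0, 0, -2.2], "delta_rot": [0, 0, 0], "fingers": 0.5},
  {"travel": [0, 0, -2.0], "delta_rot": [0, 0, 0], "fingers": 0.5},
  {"travel": [0, 0, 0], "delta_rot": [0, 0, 0], "fingers": 0.5},
])

```text
t: 36.3
tool_pos: [0.5919, 0.2574, -0.0267]
orientation: [-0.222, -3.128, 0.002]
ft_force: [0.4, 0.9, -0.4]
gripper_width: 0.0196
grip_force: 25.0
```

jog_arm([
  {"travel": [0, 0, 0], "delta_rot": [0, 0, 0], "fingers": 3.2},
  {"travel": [0, 0, 0], "delta_rot": [0, 0, 0], "fingers": 3.2},
  {"travel": [0, 0, 5.5], "delta_rot": [0, 0, -0.175], "fingers": 3.2},
  {"travel": [-0.6, -4.3, 5.5], "delta_rot": [0, 0, -0.175], "fingers": 3.2},
  {"travel": [-0.6, -4.3, 5.0], "delta_rot": [0, 0, -0.175], "fingers": 4.0},
])

```text
t: 36.92
tool_pos: [0.5829, 0.1797, 0.1297]
orientation: [1.032, 2.967, 0.001]
ft_force: [-0.0, -1.0, 0.0]
gripper_width: 0.0393
grip_force: 0.0
```

jog_arm([
  {"travel": [0, 0, 4.0], "delta_rot": [0, 0, -0.175], "fingers": 5.0},
  {"travel": [0, 0, 3.0], "delta_rot": [0, 0, -0.175], "fingers": 6.0},
  {"travel": [0, 0, 0], "delta_rot": [0, 0, -0.175], "fingers": 6.0},
  {"travel": [0, 0, 0], "delta_rot": [0, 0, -0.175], "fingers": 6.0},
  {"travel": [0, 0, 0], "delta_rot": [0, 0, -0.175], "fingers": 6.0},
])

```text
t: 37.55
tool_pos: [0.5829, 0.1801, 0.1982]
orientation: [-2.194, -2.249, -0.002]
ft_force: [1.0, 0.4, 0.0]
gripper_width: 0.0598
grip_force: 0.0
```

jog_arm([
  {"travel": [0, 0, 0], "delta_rot": [0, 0, -0.155], "fingers": 6.0},
  {"travel": [0, 0, 0], "delta_rot": [0, 0, 0], "fingers": 6.0},
  {"travel": [0, 0, 0], "delta_rot": [0, 0, 0], "fingers": 6.0},
  {"travel": [0, 0, 0], "delta_rot": [0, 0, 0], "fingers": 6.0},
  {"travel": [0, 0, 0], "delta_rot": [0, 0, 0], "fingers": 6.0},
])

```text
t: 38.17
tool_pos: [0.5827, 0.1802, 0.1974]
orientation: [-2.354, -2.08, -0.001]
ft_force: [-0.2, 0.5, -0.4]
gripper_width: 0.0597
grip_force: 0.0
```

```bash
for th in 110 150 185; do echo th $th; python3 nuts.py k$th 134,-44 $th; done
```

```text
th 110
38.175 [0.5827 0.1802 0.1974] [-0.2  0.5 -0.4] 0.0597
tray x -58..58 y -44..-40 rect c(0,-42) 4x116 mm ang 90 area 294
th 150
38.225 [0.5827 0.1802 0.1974] [-0.2  0.   0.1] 0.0601
tray x -58..58 y -44..-26 rect c(0,-35) 18x116 mm ang 90 area 585
tray x -16..-4 y -19..-11 rect c(-10,-16) 12x6 mm ang 20 area 41
tray x -14..1 y -10..1 rect c(-6,-3) 16x8 mm ang 22 area 57
tray x -15..4 y 6..28 rect c(-5,19) 21x16 mm ang 48 area 162
tray x -58..-13 y 47..53 rect c(-36,50) 44x5 mm ang 1 area 165
tray x -8..17 y 78..100 rect c(4,90) 24x21 mm ang 2 area 417
th 185
38.275 [0.5827 0.1802 0.1974] [ 0.8 -0.3  0.3] 0.06
tray x -58..58 y -44..-25 rect c(0,-34) 19x116 mm ang 90 area 759
tray x -16..-2 y -20..-9 rect c(-10,-15) 14x9 mm ang 18 area 69
tray x -15..2 y -10..2 rect c(-6,-3) 17x10 mm ang 21 area 89
tray x -58..-55 y -22..14 rect c(-56,-4) 36x2 mm ang 90 area 44
tray x -16..6 y 6..29 rect c(-5,19) 23x17 mm ang 49 area 227
tray x -58..-54 y 16..44 rect c(-56,30) 27x2 mm ang 90 area 41
tray x -58..58 y 46..134 rect c(0,90) 86x116 mm ang 90 area 7912
```

The left bay shows one blob of about 24 x 21 mm (417 mm²), the footprint of two nuts side by side. The middle bay has two nuts, near (-8,-10) and (-5,19). Next I re-grip the shaker, about 18 mm lower on the post than before, since the true tip offset means the first grip only caught its top.

jog_arm([
  {"travel": [-0.8, -5.4, 0], "delta_rot": [0, 0, 0], "fingers": 6.0},
  {"travel": [-0.8, -5.4, 0], "delta_rot": [0, 0, 0], "fingers": 6.0},
  {"travel": [-0.8, -5.4, 0], "delta_rot": [0, 0, 0], "fingers": 6.0},
  {"travel": [-0.8, -5.4, 0], "delta_rot": [0, 0, 0], "fingers": 6.0},
  {"travel": [-0.8, -5.4, 0], "delta_rot": [0, 0, 0], "fingers": 6.0},
], squeeze=40)

```text
t: 38.95
tool_pos: [0.5424, -0.0915, 0.1976]
orientation: [-2.355, -2.079, -0.001]
ft_force: [0.3, 0.8, 0.5]
gripper_width: 0.0598
grip_force: 0.0
```

jog_arm([
  {"travel": [-0.85, -5.6, 0], "delta_rot": [0, 0, 0], "fingers": 6.0},
  {"travel": [0, 0, -5.5], "delta_rot": [0, 0, 0], "fingers": 6.0},
  {"travel": [0, 0, -5.5], "delta_rot": [0, 0, 0], "fingers": 6.0},
  {"travel": [0, 0, -2.7], "delta_rot": [0, 0, 0], "fingers": 6.0},
  {"travel": [0, 0, 0], "delta_rot": [0, 0, 0], "fingers": 6.0},
])

```text
t: 39.58
tool_pos: [0.5323, -0.145, 0.0581]
orientation: [-2.351, -2.075, 0.002]
ft_force: [0.4, 0.2, 0.6]
gripper_width: 0.0605
grip_force: 0.0
```

```bash
python3 - <<'E'
from h import *; from bench import arm
s=arm.state();t=arm.camera("top")[:,:,::-1].copy();cv2.imwrite("pics/t_l.png",t);print(s["tool_pos"],s["ft_force"])
c=arm.get_calibration("top");K=np.array([[c["fx"],0,c["cx"]],[0,c["fy"],c["cy"]],[0,0,1]]);Rm=R.from_rotvec(c["orientation"]).as_matrix().T
f=2.;X,Y=np.meshgrid(np.arange(-58,58,1/f),np.arange(134,-135,-1/f))
P=np.stack([.574+(.99*X+.14*Y)/1e3,.1696+(-.14*X+.99*Y)/1e3,np.full(X.shape,.014)],-1).reshape(-1,3)
uv=cv2.projectPoints(P,cv2.Rodrigues(Rm)[0],-Rm@c["origin"],K,np.array(c["distortion"]))[0].reshape(X.shape+(2,)).astype(np.float32)
g=cv2.cvtColor(cv2.remap(t,uv[...,0],uv[...,1],1),6)
for th in(150,200):
  for q in cv2.findContours((g<th).astype(np.uint8),0,2)[0]:
    a=cv2.contourArea(q)/4;x,y,w,h=cv2.boundingRect(q)
    if a>30 and w<200: print(th,"x %.0f..%.0f y %.0f..%.0f"%(x/f-58,(x+w)/f-58,134-(y+h)/f,134-y/f),round(a))
E
```

```text
[ 0.53230626 -0.1449589   0.05812659] [0.44125908 0.20889017 0.57827969]
200 x 41..58 y -135..-118 201
200 x 38..58 y -110..-90 266
200 x 20..37 y -86..-72 92
200 x -58..40 y -135..-72 4102
200 x 44..51 y -80..-71 34
200 x -8..4 y 6..16 57
200 x -15..-8 y 14..25 36
200 x -7..17 y 78..101 254
```

```bash
python3 - <<'E'
from h import *; from bench import arm
t=cv2.imread("pics/t_l.png",0);c=arm.get_calibration("top")
K=np.array([[c["fx"],0,c["cx"]],[0,c["fy"],c["cy"]],[0,0,1]]);Rm=R.from_rotvec(c["orientation"]).as_matrix().T
for n,(x,y) in dict(E=(8,-77),H=(5,-91),empty1=(-25,-84),empty2=(-6,-107),B=(33,-105),G=(51,-101),D=(40,-80),F=(24,-85),L=(4,90),midA=(-8,-10),midC=(-5,17)).items():
    P=np.array([[.574+(.99*x+.14*y)/1e3,.1696+(-.14*x+.99*y)/1e3,.01]])
    u,v=cv2.projectPoints(P,cv2.Rodrigues(Rm)[0],-Rm@c["origin"],K,np.array(c["distortion"]))[0].ravel().round().astype(int)
    p=t[v-3:v+4,u-3:u+4];print(n,u,v,"mean",p.mean().round(),"std",p.std().round(1))
w=cv2.imread("pics/w_k150.png",0);c=np.load("wk150.npy",allow_pickle=True).item();K=np.array([[c["fx"],0,c["cx"]],[0,c["fy"],c["cy"]],[0,0,1]])
# left blob: brightness profile of tops (standing tops bright at z .022)
Rm=R.from_rotvec(c["orientation"]).as_matrix().T
X,Y=np.meshgrid(np.arange(-14,24,.5),np.arange(108,68,-.5))
P=np.stack([.574+(.99*X+.14*Y)/1e3,.1696+(-.14*X+.99*Y)/1e3,np.full(X.shape,.022)],-1).reshape(-1,3)
uv=cv2.projectPoints(P,cv2.Rodrigues(Rm)[0],-Rm@c["origin"],K,np.array(c["distortion"]))[0].reshape(X.shape+(2,)).astype(np.float32)
g=cv2.remap(w,uv[...,0],uv[...,1],1)
print("background",g[:6].mean(),g[:,:6].mean())
for lo,hi in((0,75),(75,105),(105,140)):
    m=((g>=lo)&(g<hi)).astype(np.uint8);k,_,st,ce=cv2.connectedComponentsWithStats(cv2.morphologyEx(m,2,np.ones((2,2))))
    for i in range(1,k):
        if st[i,4]>80:x,y,a,b,s=st[i];print(lo,hi,"x %.0f..%.0f y %.0f..%.0f"%(x/2-14,(x+a)/2-14,108-(y+b)/2,108-y/2),"area",s/4)
E
```

```text
E 254 209 mean 242.0 std 2.9
H 259 211 mean 223.0 std 20.0
empty1 255 222 mean 199.0 std 14.0
empty2 265 216 mean 195.0 std 2.1
B 266 201 mean 209.0 std 26.0
G 265 194 mean 173.0 std 21.4
D 257 197 mean 217.0 std 27.0
F 258 204 mean 223.0 std 19.0
L 191 203 mean 189.0 std 29.2
midA 228 212 mean 231.0 std 11.1
midC 218 210 mean 208.0 std 25.3
background 170.91008771929825 174.2625
105 140 x -7..4 y 80..100 area 129.75
105 140 x 7..16 y 80..100 area 117.75
```

In the left bay there are two separate 10 x 20 mm tops, at x -7..4 and 7..16, so both nuts arrived. The spot where E stood is bare. Now I lower onto the post and grip.

jog_arm([
  {"travel": [0, 0, -0.5], "delta_rot": [0, 0, 0], "fingers": 6.0},
  {"travel": [0, 0, -0.5], "delta_rot": [0, 0, 0], "fingers": 6.0},
  {"travel": [0, 0, -0.4], "delta_rot": [0, 0, 0], "fingers": 6.0},
  {"travel": [0, 0, -0.4], "delta_rot": [0, 0, 0], "fingers": 6.0},
  {"travel": [0, 0, 0], "delta_rot": [0, 0, 0], "fingers": 6.0},
])

```text
t: 40.25
tool_pos: [0.534, -0.1457, 0.0421]
orientation: [-2.354, -2.078, -0.001]
ft_force: [-0.3, 0.0, 0.6]
gripper_width: 0.06
grip_force: 0.0
```

jog_arm([
  {"travel": [0, 0, 0], "delta_rot": [0, 0, 0], "fingers": 2.0},
  {"travel": [0, 0, 0], "delta_rot": [0, 0, 0], "fingers": 2.0},
  {"travel": [0, 0, 0], "delta_rot": [0, 0, 0], "fingers": 2.0},
  {"travel": [0, 0, 0], "delta_rot": [0, 0, 0], "fingers": 2.0},
  {"travel": [0, 0, 0], "delta_rot": [0, 0, 0], "fingers": 2.0},
])

```text
t: 40.88
tool_pos: [0.5343, -0.1459, 0.0425]
orientation: [-2.355, -2.079, -0.001]
ft_force: [-0.4, 0.4, 1.1]
gripper_width: 0.0276
grip_force: 40.0
```

jog_arm([
  {"travel": [0, 0, 0], "delta_rot": [0, 0, 0], "fingers": 2.0},
  {"travel": [0, 0, 0], "delta_rot": [0, 0, 0], "fingers": 2.0},
  {"travel": [0, 0, 0], "delta_rot": [0, 0, 0], "fingers": 2.0},
  {"travel": [0, 0, 0], "delta_rot": [0, 0, 0], "fingers": 2.0},
  {"travel": [0, 0, 0], "delta_rot": [0, 0, 0], "fingers": 2.0},
])

```text
t: 41.5
tool_pos: [0.5343, -0.1459, 0.0425]
orientation: [-2.355, -2.079, -0.001]
ft_force: [-0.1, 0.4, 2.3]
gripper_width: 0.0275
grip_force: 40.0
```

jog_arm([
  {"travel": [0, 0, 1.0], "delta_rot": [0, 0, 0], "fingers": 2.0},
  {"travel": [0, 0, 2.5], "delta_rot": [0, 0, 0], "fingers": 2.0},
  {"travel": [0, 0, 2.5], "delta_rot": [0, 0, 0], "fingers": 2.0},
  {"travel": [0, 0, 2.0], "delta_rot": [0, 0, 0], "fingers": 2.0},
  {"travel": [0, 0, 0], "delta_rot": [0, 0, 0], "fingers": 2.0},
])

```text
t: 42.12
tool_pos: [0.5353, -0.1463, 0.1241]
orientation: [2.353, 2.078, 0.003]
ft_force: [0.8, -0.1, -3.4]
gripper_width: 0.0275
grip_force: 40.0
```

jog_arm([
  {"travel": [0, 0, 0], "delta_rot": [0, 0, 0], "fingers": 2.0},
  {"travel": [0, 0, 0], "delta_rot": [0, 0, 0], "fingers": 2.0},
  {"travel": [0, 0, 0], "delta_rot": [0, 0, 0], "fingers": 2.0},
  {"travel": [0, 0, 0], "delta_rot": [0, 0, 0], "fingers": 2.0},
  {"travel": [0, 0, 0], "delta_rot": [0, 0, 0], "fingers": 2.0},
])

```text
t: 42.75
tool_pos: [0.5342, -0.1458, 0.1223]
orientation: [-2.354, -2.078, -0.001]
ft_force: [-0.6, 0.5, -2.4]
gripper_width: 0.0276
grip_force: 40.0
```

```bash
python3 - <<'E'
from h import *; from bench import arm
F=[]
for i in range(6):
    s=arm.state();F.append(s["ft_force"][2]);im=arm.camera("side")
F=np.array(F);print(s["t"],s["tool_pos"],"Fz mean",F.mean(),F.std())
s=im[:,:,::-1]
m=cv2.inRange(cv2.cvtColor(np.ascontiguousarray(s),cv2.COLOR_BGR2HSV),(0,0,150),(180,60,255));m[:170]=0;m[290:]=0;m[:,:285]=0;m[:,365:]=0
h=max(cv2.findContours(m,0,2)[0],key=cv2.contourArea);print(cv2.approxPolyN(h,4).reshape(-1,2).tolist())
E
```

```text
43.0 [ 0.53430503 -0.1458393   0.12247655] Fz mean -2.8137185654809116 0.2462424832359936
[[349, 235], [311, 260], [289, 233], [328, 221]]
```

The lifted load averages -2.8 N, against about -4.2 N when full. That 1.2 N or more matches eight nuts, so the shaker is empty. Setting it back down slowly.

jog_arm([
  {"travel": [0, 0, -2.0], "delta_rot": [0, 0, 0], "fingers": 2.0},
  {"travel": [0, 0, -2.5], "delta_rot": [0, 0, 0], "fingers": 2.0},
  {"travel": [0, 0, -2.0], "delta_rot": [0, 0, 0], "fingers": 2.0},
  {"travel": [0, 0, -0.8], "delta_rot": [0, 0, 0], "fingers": 2.0},
  {"travel": [0, 0, -0.3], "delta_rot": [0, 0, 0], "fingers": 2.0},
])

```text
t: 43.68
tool_pos: [0.5343, -0.1459, 0.0463]
orientation: [-2.355, -2.078, -0.001]
ft_force: [-0.8, -0.1, -2.9]
gripper_width: 0.0278
grip_force: 40.0
```

jog_arm([
  {"travel": [0, 0, -0.1], "delta_rot": [0, 0, 0], "fingers": 2.0},
  {"travel": [0, 0, -0.1], "delta_rot": [0, 0, 0], "fingers": 2.0},
  {"travel": [0, 0, -0.1], "delta_rot": [0, 0, 0], "fingers": 2.0},
  {"travel": [0, 0, 0], "delta_rot": [0, 0, 0], "fingers": 2.0},
  {"travel": [0, 0, 0], "delta_rot": [0, 0, 0], "fingers": 2.0},
])

```text
t: 44.3
tool_pos: [0.5343, -0.1459, 0.0435]
orientation: [-2.355, -2.079, -0.001]
ft_force: [-0.2, 0.1, -2.3]
gripper_width: 0.0278
grip_force: 40.0
```

jog_arm([
  {"travel": [0, 0, -0.1], "delta_rot": [0, 0, 0], "fingers": 2.0},
  {"travel": [0, 0, -0.05], "delta_rot": [0, 0, 0], "fingers": 2.0},
  {"travel": [0, 0, 0], "delta_rot": [0, 0, 0], "fingers": 2.0},
  {"travel": [0, 0, 0], "delta_rot": [0, 0, 0], "fingers": 2.0},
  {"travel": [0, 0, 0], "delta_rot": [0, 0, 0], "fingers": 2.0},
])

```text
t: 44.92
tool_pos: [0.5344, -0.1459, 0.0425]
orientation: [-2.355, -2.079, -0.001]
ft_force: [-3.8, 1.7, 5.0]
gripper_width: 0.0279
grip_force: 40.0
```

The force is now +5 N, so it's firmly home. Release, then rise clear of the post.

jog_arm([
  {"travel": [0, 0, 0], "delta_rot": [0, 0, 0], "fingers": 6.0},
  {"travel": [0, 0, 0], "delta_rot": [0, 0, 0], "fingers": 6.0},
  {"travel": [0, 0, 0], "delta_rot": [0, 0, 0], "fingers": 6.0},
  {"travel": [0, 0, 0], "delta_rot": [0, 0, 0], "fingers": 6.0},
  {"travel": [0, 0, 2.0], "delta_rot": [0, 0, 0], "fingers": 6.0},
])

```text
t: 45.55
tool_pos: [0.5329, -0.1452, 0.0605]
orientation: [-2.352, -2.076, 0.001]
ft_force: [-0.1, 0.1, 0.3]
gripper_width: 0.0601
grip_force: 0.0
```

jog_arm([
  {"travel": [0, 0, 5.0], "delta_rot": [0, 0, 0], "fingers": 6.0},
  {"travel": [0, 0, 5.0], "delta_rot": [0, 0, 0], "fingers": 6.0},
  {"travel": [0, 0, 4.0], "delta_rot": [0, 0, 0], "fingers": 6.0},
  {"travel": [-5.0, 0, 0], "delta_rot": [0, 0, 0], "fingers": 6.0},
  {"travel": [-5.0, 0, 0], "delta_rot": [0, 0, 0], "fingers": 6.0},
])

```text
t: 46.18
tool_pos: [0.4335, -0.1459, 0.2024]
orientation: [2.354, 2.08, 0.001]
ft_force: [-1.5, -0.6, 0.6]
gripper_width: 0.0603
grip_force: 0.0
```

jog_arm([
  {"travel": [0, -5.0, 0], "delta_rot": [0, 0, 0], "fingers": 6.0},
  {"travel": [0, -5.0, 0], "delta_rot": [0, 0, 0], "fingers": 6.0},
  {"travel": [0, 0, 0], "delta_rot": [0, 0, 0], "fingers": 6.0},
  {"travel": [0, 0, 0], "delta_rot": [0, 0, 0], "fingers": 6.0},
  {"travel": [0, 0, 0], "delta_rot": [0, 0, 0], "fingers": 6.0},
])

```text
t: 46.8
tool_pos: [0.4343, -0.2447, 0.2017]
orientation: [-2.353, -2.08, -0.001]
ft_force: [-0.3, 1.0, 0.6]
gripper_width: 0.0597
grip_force: 0.0
```

```bash
python3 - <<'E'
from h import *; from bench import arm
s=arm.state();t=arm.camera("top")[:,:,::-1].copy();cv2.imwrite("pics/t_end.png",t);sd=arm.camera("side")[:,:,::-1].copy()
print(s["t"],s["tool_pos"],s["gripper_width"])
for nm,a,b,(x0,y0,x1,y1) in(("side shaker",cv2.imread("pics/side0.png"),sd,(282,228,347,285)),("top shaker",cv2.imread("pics/top0.png"),t,(325,195,370,250))):
    T=a[y0+6:y1-6,x0+6:x1-6];r=cv2.matchTemplate(b[y0:y1,x0:x1],T,5);_,mx,_,l=cv2.minMaxLoc(r);print(nm,round(mx,3),l[0]-6,l[1]-6)
c=arm.get_calibration("top");K=np.array([[c["fx"],0,c["cx"]],[0,c["fy"],c["cy"]],[0,0,1]]);Rm=R.from_rotvec(c["orientation"]).as_matrix().T
X,Y=np.meshgrid(np.arange(-60,60,.5),np.arange(135,-135,-.5))
P=np.stack([.574+(.99*X+.14*Y)/1e3,.1696+(-.14*X+.99*Y)/1e3,np.full(X.shape,.012)],-1).reshape(-1,3)
uv=cv2.projectPoints(P,cv2.Rodrigues(Rm)[0],-Rm@c["origin"],K,np.array(c["distortion"]))[0].reshape(X.shape+(2,)).astype(np.float32)
w=lambda i:cv2.remap(cv2.cvtColor(i,6),uv[...,0],uv[...,1],1).astype(int)
d=w(cv2.imread("pics/top0.png"))-w(t)
k,_,st,_=cv2.connectedComponentsWithStats((d>30).astype(np.uint8))
for i in range(1,k):
    x,y,a,b,n=st[i]
    if n>80: print("x %.0f..%.0f y %.0f..%.0f"%(x/2-60,(x+a)/2-60,135-(y+b)/2,135-y/2),n/4)
E
```

```text
46.8 [ 0.43433463 -0.24466947  0.20173557] 0.059719764241165964
side shaker 0.898 1 0
top shaker 0.964 0 -1
x -8..18 y 78..102 329.25
x -16..-7 y 14..26 55.5
x -8..4 y 6..17 80.25
x 44..52 y -80..-70 48.25
x 20..38 y -86..-71 122.5
x 17..26 y -92..-86 40.0
x 38..60 y -110..-89 338.0
```

```bash
python3 -c "
from bench import arm
print(arm.job_done())"
```

```text
the job is handed in; nothing more can be done
None
```

I handed the job in with two nuts each in the left and middle bays, four in the right, and the empty shaker home in its stand; however, all eight first fell into the right bay, so I seated the shaker, moved four by gripper, then lifted it out and set it back (judge's result not shown).

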